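# Set out sorting cups for the button jars

### The arm

A 6-joint arm with a two-finger parallel gripper is mounted at the origin on the work surface. World frame = base frame: x ahead of the robot, y to its left, z up, the work surface at z = 0. Lengths are in m, angles in rad, forces in N, time in s.
With the tool pointing down it reaches from about 0.25 to 0.775 m from the base axis. Payload 4 kg.
Tool frame: the origin (TCP) lies midway between the tips of the shut fingers; the grasp point (between the pads) lies 19 mm behind it (robot.pinch_z is the distance from the TCP to the grasp point, in m); x points along the fingers, y is the direction in which the jaws open and shut, and the axes are right-handed (so a half turn about x gives the same grasp; the last joint's range is limited). The gripper opens to 94 mm and grips with 3 to 60 N. Pads are 16 mm wide; open, the fingers measure 119 mm over their backs; the gripper's body (75 mm by 177 mm) begins 78 mm behind the grasp point.
Start: joints at [1.041, 0.087, 1.371, -0, 1.684, -0.103], TCP at [0.228, 0.501, 0.206] pointing down, gripper open.
Joint ranges: [-3.1, 3.1], [-0.76, 2.03], [0.27, 2.55], [-1.08, 4.22], [0.17, 2.65], [-2.57, 2.57]. Speed limits (rad/s): [2.79, 2.79, 3.14, 3.14, 3.14, 3.14].

### API

Orientations are given as [roll, pitch, yaw] about the fixed x, y, z axes, in that order (R = Rz(yaw) Ry(pitch) Rx(roll)).
In Python, from bench import robot, imaging gives the robot as it stands. The module is installed in compiled form; this text tells all that it offers.
- The arm moves only by the tool drive_tool, never from a script. Its argument "commands" is a list that holds one entry, the list of rows, each a list of 4 numbers: the shift along the tool's x, y, z as a fraction of full scale, then the turn about the tool's x as a fraction of full scale. A call has 1 to 20 rows; each row shifts and turns the commanded pose from where the row before left it, along the tool's axes as they then stand; what a row does not reach is not made up. Full scale, the value 1, is 0.25 m for a shift and 360 degrees for a turn. A row lasts 1/10 s, in which the tool goes at most 50 mm and 8.59 degrees, less where a joint would pass 70% of its speed; a pose out of reach is approached as far as the arm can. A call with a number of a shift or a turn outside -1 to 1 is refused whole. A call with a gripper value outside its range is refused whole. "grip" is the opening, from 0 (shut) to 1 (fully open), set as the call begins (left out, the last holds). The fingers move at their own pace and stop on an object; the grip force is fixed at half the most. Time passes only in rows, so rows that do not move let the fingers close. It gives the time, the measured TCP pose, the force and the opening at its end, in the units of the state.
- robot.get_obs(): the state, without advancing time (a new reading comes with each control period).
- imaging.snapshot(name): name is "scene" or "top" or "wrist"; returns a dict with "pixels" (384x512x3 uint8, red, green, blue), "z_map" (384x512 float32, m along the optical axis (not along the pixel's ray), 0 where there is no reading), "mtx" (3x3 intrinsics, pixels), "extrinsics" (4x4, takes a point from world to camera coordinates). Camera axes: x right, y up, looking along -z (the intrinsics and any distortion apply to the point x, -y, -z); pixel columns grow to the right and rows downward; lengths in m; the calibration is good to about 2 mm. A picture is of the moment at which its call begins.
- robot.close_job(): hands the job in, once; it reports no verdict.
The state is a dict: "time": time; "joint_positions": joint angles; "qvel": joint speeds; "joint_torque": joint torques, N m; "tool_pos": TCP position; "ee_rot": TCP orientation; "wrist_force": force on the tool from outside, world axes, zero at the start; "wrist_torque": the same for the moment, N m; "width": finger opening in m.
Only numpy, scipy, OpenCV 4.12 (cv2) and the standard library are available. Lean on these libraries where they do the work, as an engineer would, in place of code of your own. Each camera call takes 0.05 s, during which the arm holds its last target.

### The job

Get the shelf ready for sorting buttons: turn every button jar standing there so that its label faces squarely out to the front of the shelf, towards the robot, and stand one sorting cup upright on the shelf directly in front of each jar's label, about three fingers' breadth clear of the glass. Lift the cups straight off the nested stack one at a time, leave the ones you do not need nested where the stack stands, and do not disturb the other things on the shelf.

Things in the scene. Friction and masses are not known exactly. Their poses are not given: they have to be found in the camera images.
- shelf_mid (a point): a fixed point on the upper face (height 0) of the white melamine shelf on which everything stands, in front of all the jars; its x axis points to the back of the shelf, away from the robot, so the front is its -x direction
- jar1: glass button jar (may be absent), 76 mm across, 96 mm high, 0.35 kg. Its dark cap, 60 mm across, 20 mm high, is shut tight, so that it turns the whole jar; under it 8 mm of neck. Origin: centre of the underside, z up. Label on its -x side; a white paper strip 18 mm wide runs from the label over the -x half of the cap to its centre. With its axes parallel to the shelf's (yaw 0) its label faces front
- jar1_label (a point): centre of the label of jar1, on the glass 38 mm from the jar's axis
- jar2: glass button jar (may be absent), 80 mm across, 104 mm high, 0.35 kg. Its dark cap, 60 mm across, 20 mm high, is shut tight, so that it turns the whole jar; under it 8 mm of neck. Origin: centre of the underside, z up. Label on its -x side; a white paper strip 18 mm wide runs from the label over the -x half of the cap to its centre. With its axes parallel to the shelf's (yaw 0) its label faces front
- jar2_label (a point): centre of the label of jar2, on the glass 40 mm from the jar's axis
- jar3: glass button jar (may be absent), 72 mm across, 90 mm high, 0.35 kg. Its dark cap, 60 mm across, 20 mm high, is shut tight, so that it turns the whole jar; under it 8 mm of neck. Origin: centre of the underside, z up. Label on its -x side; a white paper strip 18 mm wide runs from the label over the -x half of the cap to its centre. With its axes parallel to the shelf's (yaw 0) its label faces front
- jar3_label (a point): centre of the label of jar3, on the glass 36 mm from the jar's axis
- jar4: glass button jar (may be absent), 78 mm across, 100 mm high, 0.35 kg. Its dark cap, 60 mm across, 20 mm high, is shut tight, so that it turns the whole jar; under it 8 mm of neck. Origin: centre of the underside, z up. Label on its -x side; a white paper strip 18 mm wide runs from the label over the -x half of the cap to its centre. With its axes parallel to the shelf's (yaw 0) its label faces front
- jar4_label (a point): centre of the label of jar4, on the glass 39 mm from the jar's axis
- cup1: tapered grey plastic sorting cup, plain and open at the top: 90 mm high, 69 mm across the rim, 44 mm across the foot, wall 4.4 mm, about 0.11 kg. Origin: centre of the underside, z up. The lowest of the stack, standing on the shelf: it is to stay where it is
- cup2: tapered grey plastic sorting cup, plain and open at the top: 90 mm high, 69 mm across the rim, 44 mm across the foot, wall 4.4 mm, about 0.11 kg. Origin: centre of the underside, z up. At the start it is nested in cup1, wedged by its taper with its foot about 31 mm above that cup's foot, so 31 mm of it stand out above the rim of the cup below and it must rise about 60 mm to come free
- cup3: tapered grey plastic sorting cup, plain and open at the top: 90 mm high, 69 mm across the rim, 44 mm across the foot, wall 4.4 mm, about 0.11 kg. Origin: centre of the underside, z up. At the start it is nested in cup2, wedged by its taper with its foot about 31 mm above that cup's foot, so 31 mm of it stand out above the rim of the cup below and it must rise about 60 mm to come free
- cup4: tapered grey plastic sorting cup, plain and open at the top: 90 mm high, 69 mm across the rim, 44 mm across the foot, wall 4.4 mm, about 0.11 kg. Origin: centre of the underside, z up. At the start it is nested in cup3, wedged by its taper with its foot about 31 mm above that cup's foot, so 31 mm of it stand out above the rim of the cup below and it must rise about 60 mm to come free
- cup5: tapered grey plastic sorting cup, plain and open at the top: 90 mm high, 69 mm across the rim, 44 mm across the foot, wall 4.4 mm, about 0.11 kg. Origin: centre of the underside, z up. At the start it is nested in cup4, wedged by its taper with its foot about 31 mm above that cup's foot, so 31 mm of it stand out above the rim of the cup below and it must rise about 60 mm to come free; the uppermost of the stack, rim about 214 mm above the shelf
- thimble: ceramic thimble 25 mm high, a loose bystander, not needed; origin: centre of the underside
- spool_a: wooden thread spool, 38 mm across, 52 mm high, a loose bystander, not needed; origin: centre of the underside
- darner: wooden darning mushroom standing on its head, 66 mm across, 92 mm high, a loose bystander, not needed; origin: centre of the underside

How it is judged:
By the outcome, as a careful person would: the job done as asked, in the order asked, and still so for the second after the job is handed in, with the robot touching nothing.
Of jar1, jar2, jar3, jar4 only 3 to 4 are there at a start; the rules pass over those that are not, and their reading is None.
At some moment in a run one of jar1, jar2, jar3, jar4 may be knocked a few centimetres aside while the robot is not near it.
It also fails if it takes over 210 s, if anything falls off the work surface, if the arm or the gripper's body presses on something with over 40 N, if the wrist force passes 120 N, or if a joint passes its speed limit or range.

## Working session

There is one attempt and no reset: what is moved stays moved. The work goes in short steps, Python scripts to look and compute and a tool call to move; the robot and the scene stay as the last step left them, time stands still between calls to the robot, and variables do not carry over. Pictures are saved under pics/ and viewed, and the job is handed in when it is done.

Besides the shell and the picture viewer there is one more tool, called by a JSON object that holds its "fn" and its "kwargs", one argument or row to a line. drive_tool: Moves the arm, as the interface text tells. Shift numbers are shares of 0.25 m and turn numbers shares of 360 degrees, none past 1 either way. Its arguments: {"type":"object","properties":{"commands":{"type":"array","items":{"type":"array","items":{"type":"array","items":{"type":"number","minimum":-1,"maximum":1}}}},"grip":{"type":"number"}},"required":["commands"]}

```bash
mkdir -p pics; ls; cat > h.py <<'E'
import numpy as np, cv2
from bench import robot, imaging
def snap(n,f=None):
    s=imaging.snapshot(n)
    if f: cv2.imwrite('pics/'+f+'.png',cv2.resize(s['pixels'][:,:,::-1],(768,576)))
    return s
def world(s,u,v,z=None):
    K=s['mtx'];d=z if z is not None else s['z_map'][int(round(v)),int(round(u))]
    x=(u-K[0,2])/K[0,0]*d;y=(v-K[1,2])/K[1,1]*d
    return (np.linalg.inv(s['extrinsics'])@[x,-y,-d,1])[:3]
def cloud(s):
    K=s['mtx'];d=s['z_map'];v,u=np.mgrid[0:d.shape[0],0:d.shape[1]]
    P=np.stack([(u-K[0,2])/K[0,0]*d,-(v-K[1,2])/K[1,1]*d,-d,np.ones_like(d)],-1)
    W=P@np.linalg.inv(s['extrinsics']).T
    W=W[...,:3];W[d==0]=np.nan
    return W
E
python3 - <<'E'
from h import *
o=robot.get_obs();print({k:np.round(v,3) for k,v in o.items()})
print([a for a in dir(robot) if a[0]!='_'])
for n in ['scene','top','wrist']:
    s=snap(n,n+'0');np.save('pics/'+n+'0.npy',s,allow_pickle=True)
    print(n,s['mtx'].round(1).tolist(),s['extrinsics'].round(3).tolist())
E
```

```text
pics
{'time': np.float64(0.0), 'joint_positions': array([ 1.041,  0.088,  1.372,  0.   ,  1.684, -0.103]), 'qvel': array([-0.002, -0.001,  0.001, -0.   ,  0.   ,  0.   ]), 'joint_torque': array([ 0.0000e+00, -3.4018e+01, -3.0243e+01,  7.2000e-02,  3.3000e-02,
       -0.0000e+00]), 'tool_pos': array([0.227, 0.5  , 0.204]), 'ee_rot': array([-1.688,  1.569, -2.114]), 'wrist_force': array([ 0.765,  0.724, -0.516]), 'wrist_torque': array([ 0.014, -0.029, -0.014]), 'width': np.float64(0.094)}
['IKError', 'close_job', 'get_obs', 'pinch_z']
scene [[357.7, 0.0, 256.6], [0.0, 357.7, 189.7], [0.0, 0.0, 1.0]] [[-0.863, 0.505, 0.017, 0.43], [-0.353, -0.625, 0.697, 0.12], [0.363, 0.595, 0.717, -1.184], [0.0, 0.0, 0.0, 1.0]]
top [[378.4, 0.0, 258.5], [0.0, 378.4, 193.9], [0.0, 0.0, 1.0]] [[-0.007, -1.0, -0.009, 0.046], [0.997, -0.007, 0.082, -0.525], [-0.082, -0.008, 0.997, -1.086], [0.0, 0.0, 0.0, 1.0]]
wrist [[327.0, 0.0, 251.4], [0.0, 327.0, 190.4], [0.0, 0.0, 1.0]] [[0.413, 0.911, -0.003, -0.548], [-0.886, 0.402, -0.233, 0.024], [-0.211, 0.099, 0.973, -0.389], [0.0, 0.0, 0.0, 1.0]]
```

View pics/scene0.png

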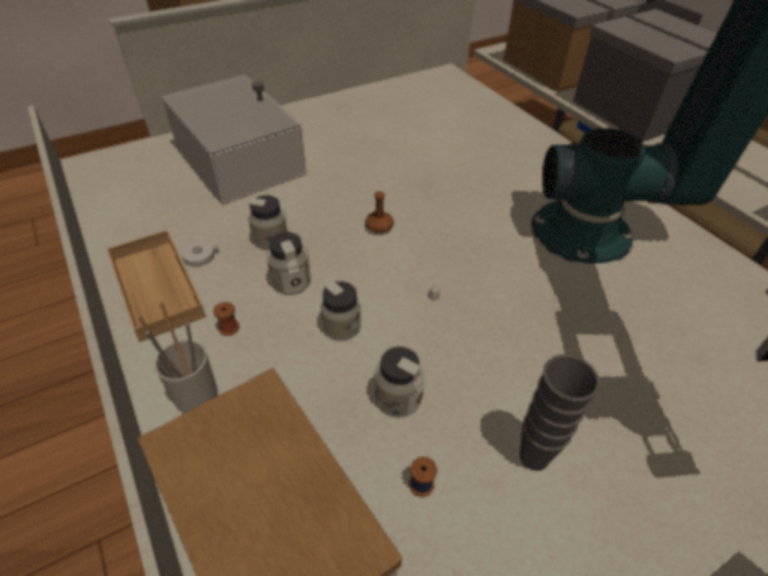

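View pics/top0.png

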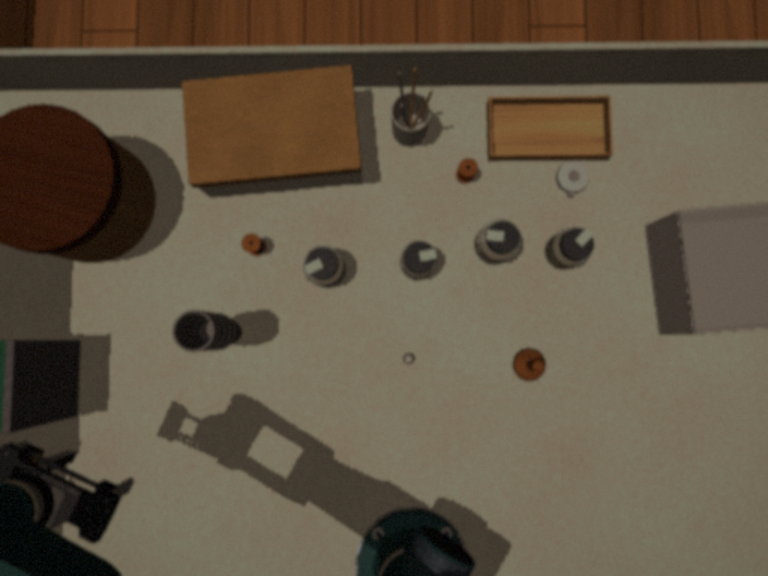

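View pics/wrist0.png

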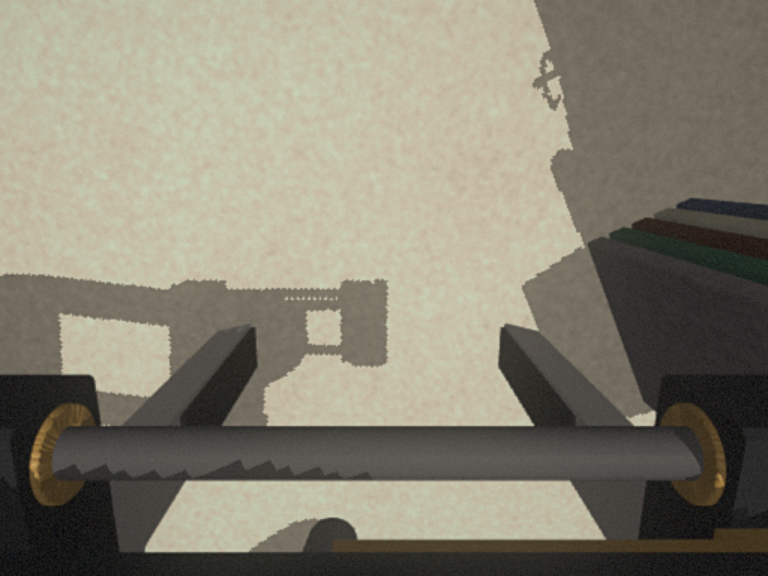

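```bash
cat > m.py <<'E'
from h import *
from scipy import ndimage
def caps(s,zlo=0.083,zhi=0.112,verbose=True):
    W=cloud(s); px=s['pixels'].astype(int); z=W[...,2]
    m=(z>zlo)&(z<zhi)
    lab,n=ndimage.label(m); out=[]
    for i in range(1,n+1):
        k=lab==i
        if k.sum()<80 or k.sum()>1500: continue
        P=W[k]; zt=np.percentile(P[:,2],60)
        k2=k&(abs(z-zt)<0.006)
        pts=np.argwhere(k2)[:,::-1].astype(np.float32)
        (cu,cv),r=cv2.minEnclosingCircle(pts)
        hull=cv2.convexHull(pts); el=cv2.fitEllipse(hull)
        K=s['mtx'];T=np.linalg.inv(s['extrinsics'])
        def ray(u,v,zz):
            d=T[:3,:3]@[(u-K[0,2])/K[0,0],-(v-K[1,2])/K[1,1],-1];c=T[:3,3]
            return c+d*(zz-c[2])/d[2]
        c=ray(el[0][0],el[0][1],zt)
        # strip: bright pixels
        g=px.sum(-1); Pt=W[k2]; gg=g[k2]; th=(gg.max()+np.percentile(gg,20))/2
        st=Pt[gg>th]
        v=st[:,:2].mean(0)-c[:2]
        yaw=np.arctan2(-v[1],-v[0])
        out.append((c,zt,yaw))
        if verbose: print('px',np.round(np.array(el[0]),1),'ax',np.round(el[1],1),'c',c.round(4),'ztop',round(zt,4),'strip n',len(st),'off',v.round(4),'yaw',round(np.degrees(yaw),1))
    return out
E
python3 - <<'E'
from m import *
s=np.load('pics/top0.npy',allow_pickle=True).item()
caps(s)
W=cloud(s)
print('table',[W[a,b].round(4).tolist() for a,b in [(300,300),(200,100),(100,280),(280,450)]])
# front/back edge of wall line
p=s['pixels'][:,:,::-1]
c=cv2.resize(p[120:265,100:420],None,fx=2.5,fy=2.5,interpolation=cv2.INTER_CUBIC);cv2.imwrite('pics/c0.png',c)
s=np.load('pics/scene0.npy',allow_pickle=True).item()
c=cv2.resize(s['pixels'][120:300,130:330,::-1],None,fx=3.3,fy=3.3,interpolation=cv2.INTER_CUBIC);cv2.imwrite('pics/c1.png',c)
E
```

```text
px [273.3  73.8] ax [26.3 26.8] c [ 0.8557 -0.0021  0.0988] ztop 0.0988 strip n 18 off [0.0043 0.0057] yaw -127.0
px [ 43.6 126.2] ax [87.3 92.3] c [0.7119 0.6367 0.1003] ztop 0.1003 strip n 17 off [-0.034  -0.0991] yaw 71.1
px [183.2 118. ] ax [  2.7 122.6] c [0.7306 0.2483 0.1032] ztop 0.1032 strip n 4 off [-0.0024  0.0342] yaw -86.1
px [450.6 181.4] ax [ 4.5 88.7] c [ 0.5492 -0.4802  0.1007] ztop 0.1007 strip n 5 off [0.0199 0.002 ] yaw -174.2
px [335.1 157.1] ax [21.2 22.3] c [ 0.6178 -0.168   0.1042] ztop 0.1042 strip n 89 off [0.0029 0.0129] yaw -102.7
px [384.7 161.6] ax [21.5 22.3] c [ 0.6054 -0.3049  0.0966] ztop 0.0966 strip n 81 off [ 0.0122 -0.0117] yaw 136.2
px [279.3 170.4] ax [21.2 21.6] c [ 0.5845 -0.0162  0.0906] ztop 0.0906 strip n 84 off [ 0.0047 -0.0135] yaw 109.2
px [213.8 174.6] ax [21.2 21.6] c [0.5728 0.1634 0.1006] ztop 0.1006 strip n 79 off [-0.0045  0.0129] yaw -70.8
px [ 32.2 252.2] ax [ 4.7 59.8] c [0.3655 0.6534 0.1008] ztop 0.1008 strip n 3 off [0.0705 0.0009] yaw -179.3
px [260.1 374.6] ax [ 6.2 22.2] c [0.0416 0.0404 0.0931] ztop 0.0931 strip n 12 off [0.0039 0.0006] yaw -171.9
table [[0.2156, -0.0768, -0.002], [0.5124, 0.517, -0.0002], [0.8134, -0.025, 0.0014], [0.2711, -0.5147, 0.0]]
```

View pics/c0.png

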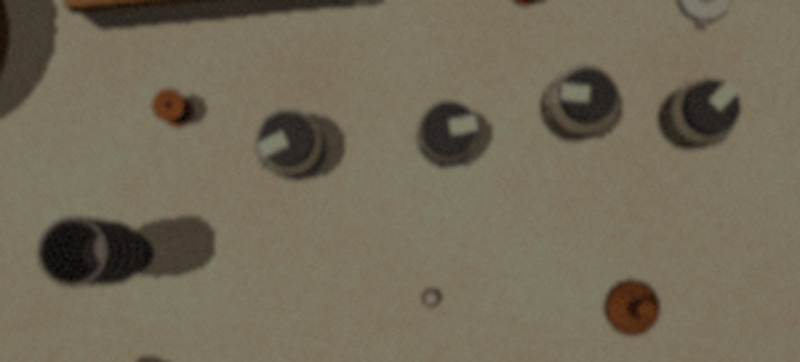

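View pics/c1.png

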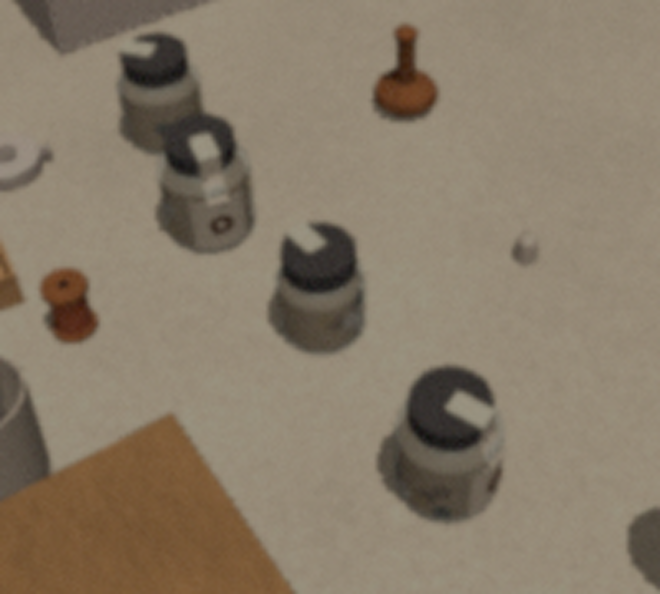

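```bash
python3 - <<'E'
from m import *
s=np.load('pics/top0.npy',allow_pickle=True).item()
W=cloud(s);z=W[...,2]
K=s['mtx'];T=np.linalg.inv(s['extrinsics'])
def ray(u,v,zz):
    d=T[:3,:3]@np.array([(u-K[0,2])/K[0,0],-(v-K[1,2])/K[1,1],-1]);c=T[:3,3]
    return c+d*(zz-c[2])/d[2]
# stack rim
m=(z>0.195)&(z<0.225); lab,n=ndimage.label(m)
for i in range(1,n+1):
    k=lab==i
    if 100<k.sum()<3000:
        pts=np.argwhere(k)[:,::-1].astype(np.float32); el=cv2.fitEllipse(cv2.convexHull(pts))
        zt=np.percentile(z[k],90); print('stack',el,zt,ray(*el[0],zt).round(4),k.sum())
# table/wall edges
for name,zz in (('x',0),):
    g=cv2.cvtColor(s['pixels'],cv2.COLOR_RGB2GRAY).astype(float)
    pts=[]
    for u in list(range(10,120,4))+list(range(250,510,6)):
        col=g[20:70,u]; d=np.diff(cv2.GaussianBlur(col[:,None],(1,5),0)[:,0]); v=20+np.argmax(d)+.5   # dark->bright
        pts.append(ray(u,v,0)[:2])
    pts=np.array(pts);A=np.polyfit(pts[:,1],pts[:,0],1);r=pts[:,0]-np.polyval(A,pts[:,1]);k=abs(r)<.01
    A=np.polyfit(pts[k,1],pts[k,0],1);print('back edge x=a*y+b',A,k.sum(),len(k),r[k].std())
s2=np.load('pics/scene0.npy',allow_pickle=True).item();W=cloud(s2)
m=(W[...,2]>.02)
p=s2['pixels'][:,:,::-1]
# thimble, darner, spool
for nm,lo,hi,(u,v) in [('thimble',.01,.04,(272,239)),('darner',.01,.1,(353,243)),('spool',.01,.06,(169,162)),('cuppen',.02,.3,(275,75))]:
    k=np.zeros_like(z,bool);k[v-16:v+16,u-16:u+16]=1;k&=(z>lo)&(z<hi);WW=cloud(s);print(nm,np.nanmin(WW[k],0).round(3),np.nanmax(WW[k],0).round(3))
E
```

```text
stack ((128.9839630126953, 219.7340545654297), (27.792837142944336, 29.382719039916992), 80.07125091552734) 0.21525567350419586 [0.4493 0.3529 0.2153] 285
stack ((5.589425563812256, 259.6833801269531), (8.056975364685059, 89.76173400878906), 2.8391077518463135) 0.2018016464337532 [0.3546 0.6564 0.2018] 406
stack ((291.77703857421875, 378.83917236328125), (30.36056137084961, 35.74290466308594), 66.16848754882812) 0.20659957894396191 [ 0.075  -0.0345  0.2066] 493
back edge x=a*y+b [7.65937583e-04 9.49426814e-01] 48 72 0.003549511248317959
thimble [ 0.388 -0.005  0.01 ] [0.405 0.013 0.028]
darner [ 0.352 -0.26   0.012] [ 0.415 -0.199  0.094]
spool [0.602 0.287 0.01 ] [0.638 0.322 0.056]
cuppen [ 0.819 -0.038  0.02 ] [0.893 0.035 0.199]
```

```bash
cat > p.py <<'E'
from h import *
from scipy.spatial.transform import Rotation as Ro
import sys
def pose():
    o=robot.get_obs();return o,Ro.from_euler('xyz',o['ee_rot']).as_matrix(),np.array(o['tool_pos'])
def plan(t):
    o,R,p=pose()
    d=R.T@(np.array(t)-p)
    print('t',round(float(o['time']),2),'tcp',p.round(4),'toolx',R[:,0].round(3),'psi(tool y deg)',round(np.degrees(np.arctan2(R[1,1],R[0,1])),2),'q1,q6 deg',np.degrees(o['joint_positions'][[0,5]]).round(1),'w',round(float(o['width']),4),'F',np.round(o['wrist_force'],1))
    if t is not None: print('shift frac',(d/0.25).round(4),'dist',np.linalg.norm(d).round(3))
if __name__=='__main__': plan([float(a) for a in sys.argv[1:4]])
E
python3 p.py 0.5728 0.1634 0.25
```

```text
t 0.15 tcp [0.2275 0.5003 0.2046] toolx [-0.001 -0.001 -1.   ] psi(tool y deg) 65.55 q1,q6 deg [59.6 -5.9] w 0.094 F [-0.5 -0.4  0.3]
shift frac [-0.1809 -0.6553  1.8152] dist 0.485
```

{"fn": "drive_tool", "kwargs": {
  "commands": [
    [[-0.09,0,0,0.02],[-0.09,0,0,0.02],[0,0,0,0.02],[0,0,0,0.02],[0,0,0,0.02],[0,0,0,0.02],[0,0.06,0.136,0],[0,0.06,0.136,0],[0,0.06,0.136,0],[0,0.06,0.136,0],[0,0.06,0.136,0],[0,0.06,0.136,0],[0,0.06,0.136,0],[0,0.06,0.136,0],[0,0.06,0.136,0],[0,0.06,0.136,0],[0,0.06,0.136,0],[0,0.06,0.136,0],[0,0.04,0.136,0],[0,0,0,0]]
  ],
  "grip": 1
}}

```text
time: 2.15
tool_pos: [0.5734, 0.1605, 0.2488]
ee_rot: [-1.113, 1.568, -2.3]
wrist_force: [0.6, 1.4, 0.0]
width: 0.094
```

```bash
python3 p.py 0.5728 0.1634 0.0745; python3 - <<'E'
from h import *
s=snap('wrist','w1')
E
```

```text
t 2.15 tcp [0.5734 0.1605 0.2488] toolx [-0.002 -0.002 -1.   ] psi(tool y deg) 22.03 q1,q6 deg [ 10.2 -11.8] w 0.094 F [0.6 1.4 0. ]
shift frac [ 0.6971  0.0037 -0.0124] dist 0.174
```

View pics/w1.png

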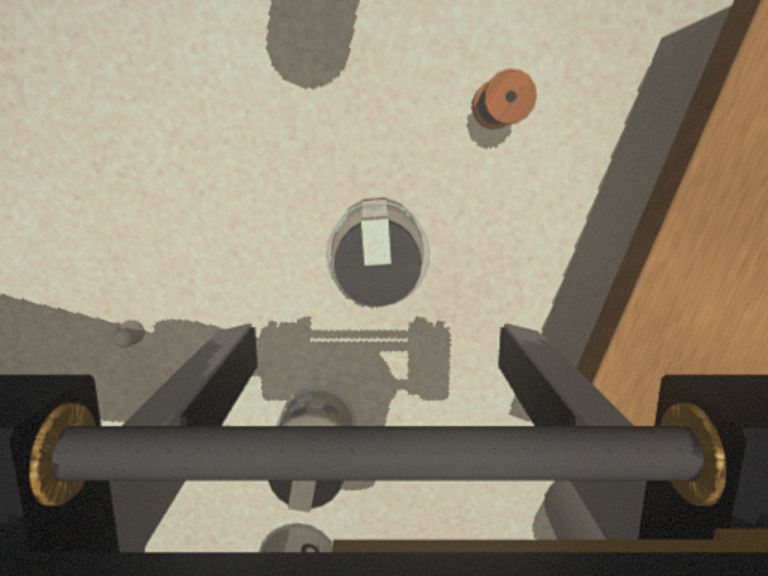

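```bash
cat > j.py <<'E'
from m import *
# strip angle: bright px on cap top -> centroid relative to cap centre, and long-axis via minAreaRect
def jars(s,xy=None,H=None,rad=0.034):
    K=s['mtx'];T=np.linalg.inv(s['extrinsics']);v,u=np.mgrid[0:384,0:512]
    d=np.stack([(u-K[0,2])/K[0,0],-(v-K[1,2])/K[1,1],-np.ones_like(u,float)],-1)@T[:3,:3].T
    W=T[:3,3]+d*((H-T[2,3])/d[...,2])[...,None]   # intersect rays with cap top plane
    z=cloud(s)[...,2]; px=s['pixels'].astype(float)
    k=(np.hypot(W[...,0]-xy[0],W[...,1]-xy[1])<0.05)&(abs(z-H)<0.006)
    if k.sum()<50: return None
    lab,n=ndimage.label(k); k=lab==(1+np.argmax(ndimage.sum(k,lab,range(1,n+1))))
    P=W[k][:,:2].astype(np.float32); hull=cv2.convexHull(P*1000)
    (c,r)=cv2.minEnclosingCircle(P*1000); el=cv2.fitEllipse(hull)
    c=np.array(el[0])/1000
    g=px.sum(-1)[k]; lo,hi=np.percentile(g,10),np.percentile(g,98); st=P[g>(lo+hi)/2]
    st=st[np.hypot(*(st-c).T)<.031]
    v=st.mean(0)-c; C=np.cov((st-st.mean(0)).T); w,V=np.linalg.eigh(C); a=V[:,1]; a=a*np.sign(a@v)
    f=lambda q:round(float(np.degrees(np.arctan2(-q[1],-q[0]))),1)
    print('c',c.round(4),'dia',np.round(el[1],1),'strip n',len(st),'|v|',np.hypot(*v).round(4),'yaw centroid',f(v),'axis',f(a),'len/wid',(np.sqrt(w[::-1]*12)*1000).round(1))
    return c
J={1:(0.6054,-0.3049,.096),2:(0.6178,-0.168,.104),3:(0.5845,-0.0162,.09),4:(0.5728,0.1634,.1)}
E
python3 - <<'E'
from j import *
s=snap('wrist');jars(s,J[4][:2],J[4][2])
s=np.load('pics/top0.npy',allow_pickle=True).item()
for i in J: print(i);jars(s,J[i][:2],J[i][2])
s=np.load('pics/scene0.npy',allow_pickle=True).item()
for i in J: print(i);jars(s,J[i][:2],J[i][2])
E
```

```text
c [0.5711 0.1637] dia [58.1 60.2] strip n 529 |v| 0.0148 yaw centroid -63.7 axis -60.7 len/wid [33.5 17.8]
1
c [ 0.6058 -0.3048] dia [58.3 61.7] strip n 83 |v| 0.0163 yaw centroid 133.7 axis 141.5 len/wid [29.9 25.4]
2
c [ 0.618 -0.168] dia [57.2 60.6] strip n 89 |v| 0.0131 yaw centroid -102.2 axis -69.1 len/wid [43.7 23.8]
3
c [ 0.5846 -0.0163] dia [58.  59.6] strip n 86 |v| 0.0142 yaw centroid 110.7 axis 58.5 len/wid [41. 28.]
4
c [0.573  0.1636] dia [58.3 59. ] strip n 83 |v| 0.0134 yaw centroid -72.7 axis -27.1 len/wid [41.  25.5]
1
c [ 0.6053 -0.3011] dia [59.1 67.3] strip n 46 |v| 0.0151 yaw centroid 115.3 axis 151.2 len/wid [45.4 23.3]
2
c [ 0.6173 -0.1651] dia [58.3 65. ] strip n 62 |v| 0.0119 yaw centroid -88.5 axis -113.5 len/wid [37.6 24. ]
3
c [ 0.5842 -0.0139] dia [58.9 65.5] strip n 72 |v| 0.016 yaw centroid 88.6 axis 144.2 len/wid [36.9 27.6]
4
c [0.5733 0.166 ] dia [59.5 62.5] strip n 110 |v| 0.0129 yaw centroid -49.0 axis -63.4 len/wid [46. 25.]
```

{"fn": "drive_tool", "kwargs": {
  "commands": [
    [[0.12,0,-0.012,0],[0.14,0.002,0,0],[0.14,0,0,0],[0.14,0,0,0],[0.1,0,0,0],[0.057,0,0,0],[0,0,0,0],[0,0,0,0]]
  ]
}}

```text
time: 3.05
tool_pos: [0.5712, 0.1679, 0.0775]
ee_rot: [1.498, 1.569, 0.318]
wrist_force: [-0.1, 0.5, 0.8]
width: 0.0939
```

{"fn": "drive_tool", "kwargs": {
  "commands": [
    [[0,0,0,0],[0,0,0,0],[0,0,0,0],[0,0,0,0],[0,0,0,0],[0,0,0,0],[0,0,0,0],[0,0,0,0]]
  ],
  "grip": 0
}}

```text
time: 3.85
tool_pos: [0.5709, 0.167, 0.0766]
ee_rot: [1.001, 1.57, -0.18]
wrist_force: [-1.7, -1.4, 2.6]
width: 0.0596
```

```bash
python3 p.py 0.5728 0.1634 0.0745
```

```text
t 3.85 tcp [0.5709 0.167  0.0766] toolx [ 0. -0. -1.] psi(tool y deg) 22.34 q1,q6 deg [ 10.8 -11.5] w 0.0596 F [-1.7 -1.4  2.6]
shift frac [0.0085 0.0017 0.0162] dist 0.005
```

{"fn": "drive_tool", "kwargs": {
  "commands": [
    [[0,0,0,-0.019],[0,0,0,-0.019],[0,0,0,-0.019],[0,0,0,-0.019],[0,0,0,-0.019],[0,0,0,-0.019],[0,0,0,-0.019],[0,0,0,-0.019],[0,0,0,-0.019],[0,0,0,0],[0,0,0,0],[0,0,0,0]]
  ],
  "grip": 0
}}

```text
time: 5.05
tool_pos: [0.5713, 0.1678, 0.0765]
ee_rot: [0.999, 1.569, 0.891]
wrist_force: [0.8, 2.1, 1.7]
width: 0.0598
```

```bash
python3 p.py 0.5728 0.1634 0.0745;python3 - <<'E'
from j import *
s=snap('wrist','w2');jars(s,J[4][:2],J[4][2])
E
```

```text
t 5.05 tcp [0.5713 0.1678 0.0765] toolx [ 0.001  0.002 -1.   ] psi(tool y deg) 83.81 q1,q6 deg [ 10.9 -73. ] w 0.0598 F [0.8 2.1 1.7]
shift frac [ 0.0081 -0.0168  0.008 ] dist 0.005
c [0.5675 0.1676] dia [51.5 85.6] strip n 1140 |v| 0.0107 yaw centroid -0.9 axis -6.9 len/wid [35.6 17.1]
```

View pics/w2.png

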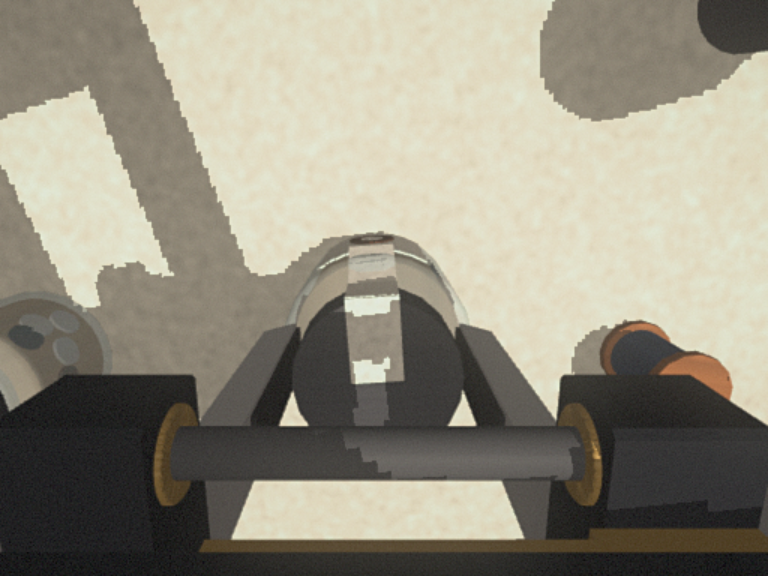

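{"fn": "drive_tool", "kwargs": {
  "commands": [
    [[0,0,0,0],[0,0,0,0],[0,0,0,0],[0,0,0,0],[-0.06,0,0,0],[-0.14,0,0,0],[-0.14,0,0,0],[-0.14,0,0,0],[-0.14,0,0,0],[0,0,0,0],[0,0,0,0],[0,0,0,0]]
  ],
  "grip": 1
}}

```text
time: 6.3
tool_pos: [0.5701, 0.1669, 0.2299]
ee_rot: [-2.845, 1.568, -2.951]
wrist_force: [0.4, 0.3, -0.1]
width: 0.0942
```

```bash
python3 p.py 0.5845 -0.0163 0.24;python3 - <<'E'
from j import *
s=snap('wrist','w3');jars(s,J[4][:2],J[4][2])
s=snap('top','t3');jars(s,J[4][:2],J[4][2])
E
```

```text
t 6.3 tcp [0.5701 0.1669 0.2299] toolx [-0.002 -0.    -1.   ] psi(tool y deg) 83.9 q1,q6 deg [ 10.8 -73.1] w 0.0942 F [ 0.4  0.3 -0.1]
shift frac [-0.0402 -0.7225  0.1349] dist 0.184
c [0.5734 0.1671] dia [58.4 60.3] strip n 273 |v| 0.0218 yaw centroid -3.9 axis 16.4 len/wid [34.9 18.8]
```

View pics/w3.png

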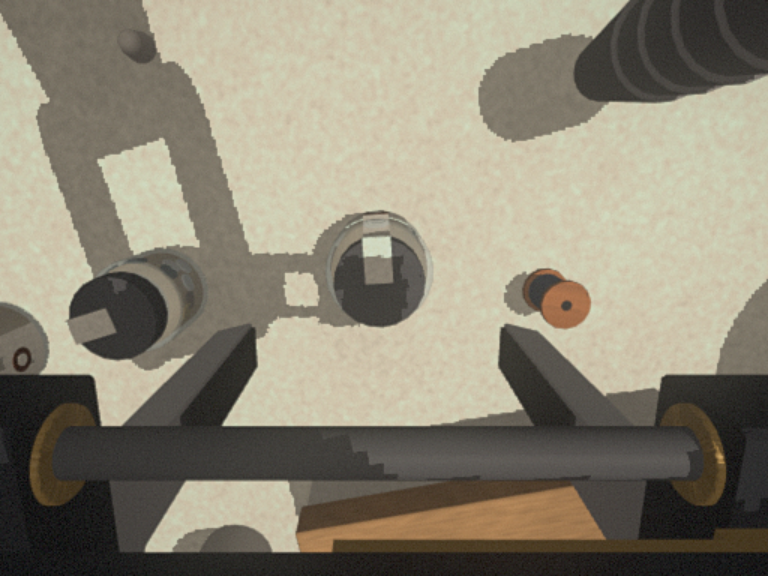

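```bash
python3 - <<'E'
import cv2
im=cv2.imread('pics/w3.png')
cv2.imwrite('pics/w3c.png',cv2.resize(im[200:340,310:450],None,fx=4,fy=4,interpolation=cv2.INTER_CUBIC))
E
```

```text
(no output)
```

View pics/w3c.png

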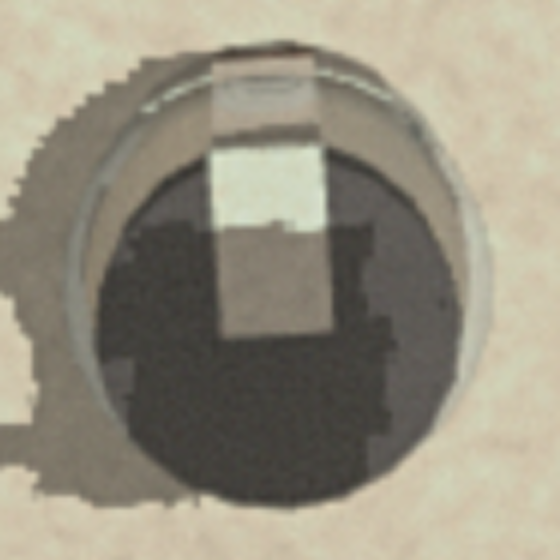

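```bash
python3 - <<'E'
t=open('j.py').read()
t=t.replace("def jars(s,xy=None,H=None,rad=0.034):","def jars(s,xy=None,H=None,th=None):")
t=t.replace("st=P[g>(lo+hi)/2]","st=P[g>(th or (lo+hi)/2)]")
t=t.replace("    return c\n","""    cc=cv2.minAreaRect(st*1000); b=cv2.boxPoints(cc); e=b[1]-b[0]; e2=b[2]-b[1]; L=e if np.hypot(*e)>np.hypot(*e2) else e2; L=L*np.sign(L@v)
    print('   rect',f(L),np.round(cc[1],1),'px lo/hi',lo,hi)
    return c
""")
open('j.py','w').write(t)
E
python3 - <<'E'
from j import *
s=snap('wrist')
for th in (300,320,340): jars(s,J[4][:2],J[4][2],th)
jars(s,J[3][:2],J[3][2],330)
E
```

```text
c [0.5733 0.1671] dia [58.3 60.2] strip n 647 |v| 0.0132 yaw centroid -5.6 axis 11.3 len/wid [42.  24.8]
   rect -34.1 [51.8 59.1] px lo/hi 182.0 623.0
c [0.5733 0.1671] dia [58.3 60.2] strip n 619 |v| 0.0139 yaw centroid -4.0 axis 7.5 len/wid [38.3 21.7]
   rect -3.1 [39.2 59.9] px lo/hi 182.0 623.0
c [0.5733 0.1671] dia [58.3 60.2] strip n 603 |v| 0.0144 yaw centroid -3.9 axis 8.9 len/wid [36.2 20.9]
   rect 0.6 [60.4 37.4] px lo/hi 182.0 623.0
c [ 0.5818 -0.0149] dia [58.2 63.5] strip n 463 |v| 0.0164 yaw centroid 103.1 axis 101.2 len/wid [28.3 20.7]
   rect -169.3 [54.8 28.4] px lo/hi 142.0 379.0
```

```bash
python3 - <<'E'
t=open('j.py').read()
t=t.replace("st=P[g>(th or (lo+hi)/2)]\n","""kk=k&(px.sum(-1)>(th or (lo+hi)/2))&(np.hypot(W[...,0]-c[0],W[...,1]-c[1])<.0272)
    l2,n2=ndimage.label(kk); kk=l2==(1+np.argmax(ndimage.sum(kk,l2,range(1,n2+1)))); st=W[kk][:,:2].astype(np.float32)
""")
open('j.py','w').write(t)
E
python3 - <<'E'
from j import *
s=snap('wrist')
for th in (300,320,340): jars(s,J[4][:2],J[4][2],th)
jars(s,J[3][:2],J[3][2],330)
E
```

```text
c [0.5732 0.167 ] dia [58.5 60.4] strip n 534 |v| 0.0133 yaw centroid -2.1 axis -0.7 len/wid [27.5 17.9]
   rect -5.7 [19.  27.2] px lo/hi 181.0 623.9200000000001
c [0.5732 0.167 ] dia [58.5 60.4] strip n 527 |v| 0.0134 yaw centroid -2.2 axis -1.2 len/wid [27.3 17.8]
   rect 0.2 [27.6 18.7] px lo/hi 181.0 623.9200000000001
c [0.5732 0.167 ] dia [58.5 60.4] strip n 519 |v| 0.0134 yaw centroid -2.4 axis -1.5 len/wid [27.3 17.6]
   rect -0.7 [18.5 27.3] px lo/hi 181.0 623.9200000000001
c [ 0.5818 -0.015 ] dia [58.5 63.1] strip n 390 |v| 0.0144 yaw centroid 103.0 axis 101.4 len/wid [24.5 17.2]
   rect 102.3 [17.4 24.6] px lo/hi 142.0 379.0
```

{"fn": "drive_tool", "kwargs": {
  "commands": [
    [[0,-0.144,0.027,0],[0,-0.144,0.027,0],[0,-0.144,0.027,0],[0,-0.144,0.027,0],[0,-0.146,0.027,0],[0.14,0,0,0],[0.08,0,0,0],[0,0,0,0],[0,0,0,0],[0,0,0,0]]
  ]
}}

```text
time: 7.5
tool_pos: [0.586, -0.0158, 0.1778]
ee_rot: [0.0, 1.568, -0.106]
wrist_force: [-0.4, -0.2, 0.2]
width: 0.094
```

```bash
python3 p.py 0.584 -0.016 0.0645;python3 - <<'E'
from j import *
s=snap('wrist','w4')
for th in (300,320,None): jars(s,J[3][:2],J[3][2],th)
E
```

```text
t 7.5 tcp [ 0.586  -0.0158  0.1778] toolx [ 0.003 -0.    -1.   ] psi(tool y deg) 83.94 q1,q6 deg [ -7.1 -91. ] w 0.094 F [-0.4 -0.2  0.2]
shift frac [ 0.4534 -0.0016 -0.0089] dist 0.113
c [ 0.5817 -0.0173] dia [58.9 60.6] strip n 662 |v| 0.0134 yaw centroid 104.1 axis 102.1 len/wid [26.6 18. ]
   rect 101.3 [18.4 26.9] px lo/hi 184.0 626.0
c [ 0.5817 -0.0173] dia [58.9 60.6] strip n 654 |v| 0.0134 yaw centroid 104.3 axis 102.6 len/wid [26.5 17.8]
   rect 101.4 [18.2 26.9] px lo/hi 184.0 626.0
c [ 0.5817 -0.0173] dia [58.9 60.6] strip n 148 |v| 0.0207 yaw centroid 117.5 axis 90.9 len/wid [15.2  8. ]
   rect 84.0 [16.8  8.8] px lo/hi 184.0 626.0
```

View pics/w4.png

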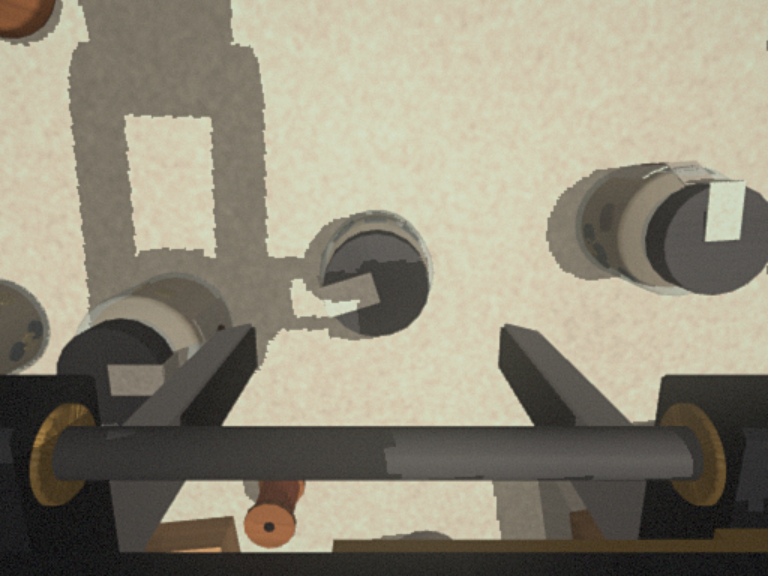

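{"fn": "drive_tool", "kwargs": {
  "commands": [
    [[0.1,-0.0055,-0.013,0],[0.14,0,0,0],[0.14,0,0,0],[0.075,0,0,0],[0,0,0,0],[0,0,0,0]]
  ]
}}

```text
time: 8.15
tool_pos: [0.5828, -0.0169, 0.064]
ee_rot: [0.012, 1.569, -0.094]
wrist_force: [0.4, -0.6, 0.9]
width: 0.0936
```

{"fn": "drive_tool", "kwargs": {
  "commands": [
    [[0,0,0,0],[0,0,0,0],[0,0,0,0],[0,0,0,0],[0,0,0,0],[0,0,0,0],[0,0,0,0]]
  ],
  "grip": 0
}}

```text
time: 8.85
tool_pos: [0.5822, -0.0165, 0.063]
ee_rot: [0.788, 1.569, 0.682]
wrist_force: [0.1, 2.1, 2.8]
width: 0.0594
```

{"fn": "drive_tool", "kwargs": {
  "commands": [
    [[0,0,0,0.019],[0,0,0,0.019],[0,0,0,0.019],[0,0,0,0.019],[0,0,0,0.019],[0,0,0,0.019],[0,0,0,0.019],[0,0,0,0.019],[0,0,0,0.019],[0,0,0,0.019],[0,0,0,0.019],[0,0,0,0.019],[0,0,0,0.019],[0,0,0,0.019],[0,0,0,0.019],[0,0,0,0],[0,0,0,0]]
  ],
  "grip": 0
}}

```text
time: 10.55
tool_pos: [0.5812, -0.0177, 0.0629]
ee_rot: [-0.547, 1.569, -2.441]
wrist_force: [-2.7, -0.9, 5.6]
width: 0.06
```

{"fn": "drive_tool", "kwargs": {
  "commands": [
    [[0,0,0,0],[0,0,0,0],[0,0,0,0],[0,0,0,0],[-0.06,0,0,0],[-0.14,0,0,0],[-0.14,0,0,0],[-0.14,0,0,0],[0,0,0,0],[0,0,0,0],[0,0,0,0]]
  ],
  "grip": 1
}}

```text
time: 11.65
tool_pos: [0.581, -0.0168, 0.1811]
ee_rot: [-1.413, 1.568, 2.973]
wrist_force: [-0.3, -0.2, -1.0]
width: 0.0938
```

```bash
python3 p.py 0.618 -0.168 0.18;python3 - <<'E'
from j import *
s=snap('wrist','w5')
for j in (3,2,1,4):
  print(j)
  for th in (300,330): jars(s,J[j][:2],J[j][2],th)
E
```

```text
t 11.65 tcp [ 0.581  -0.0168  0.1811] toolx [-0.002  0.    -1.   ] psi(tool y deg) -18.68 q1,q6 deg [-7.3 11.4] w 0.0938 F [-0.3 -0.2 -1. ]
shift frac [0.0039 0.3338 0.5254] dist 0.156
3
c [ 0.5798 -0.0184] dia [58.6 60.4] strip n 668 |v| 0.0132 yaw centroid 0.9 axis -2.6 len/wid [26.9 18.6]
   rect -1.3 [18.7 27.2] px lo/hi 215.0 578.0
c [ 0.5798 -0.0184] dia [58.6 60.4] strip n 660 |v| 0.0132 yaw centroid 1.0 axis -2.3 len/wid [26.8 18.4]
   rect -1.3 [18.6 27.1] px lo/hi 215.0 578.0
2
c [ 0.6162 -0.1666] dia [56.4 60.1] strip n 375 |v| 0.0084 yaw centroid -96.9 axis -79.4 len/wid [20.1 17.1]
   rect -96.4 [20.8 17.4] px lo/hi 126.0 339.0
c [ 0.6162 -0.1666] dia [56.4 60.1] strip n 35 |v| 0.0171 yaw centroid -78.9 axis -51.8 len/wid [6.8 5.9]
   rect -18.6 [5.1 6.3] px lo/hi 126.0 339.0
1
4Traceback (most recent call last):
  File "<stdin>", line 5, in <module>
  File "j.py", line 15, in jars
    l2,n2=ndimage.label(kk); kk=l2==(1+np.argmax(ndimage.sum(kk,l2,range(1,n2+1)))); st=W[kk][:,:2].astype(np.float32)
                                       ~~~~~~~~~^^^^^^^^^^^^^^^^^^^^^^^^^^^^^^^^^^
    return _wrapfunc(a, 'argmax', axis=axis, out=out, **kwds)
    return bound(*args, **kwds)
ValueError: attempt to get argmax of an empty sequence
```

View pics/w5.png

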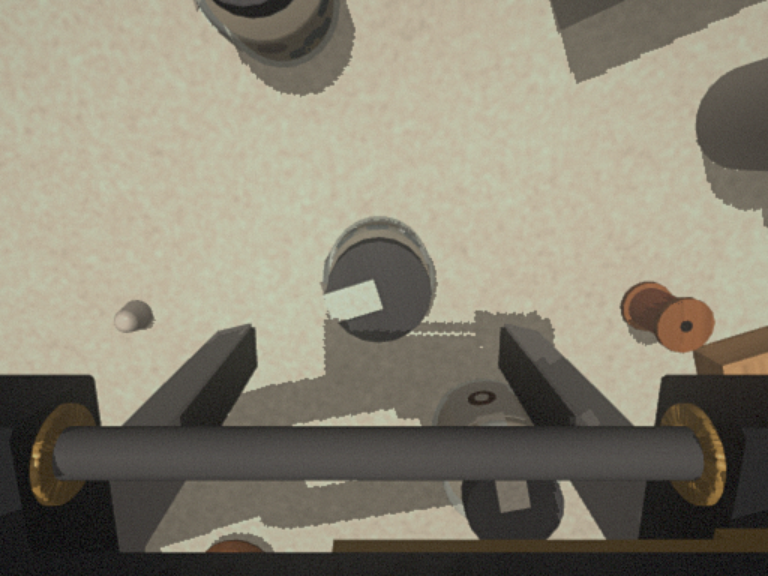

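{"fn": "drive_tool", "kwargs": {
  "commands": [
    [[0,0.066,0.105,0],[0,0.066,0.105,0],[0,0.066,0.105,0],[0,0.066,0.105,0],[0,0.066,0.105,0],[0,0,0,0],[0,0,0,0],[0,0,0,0]]
  ]
}}

```text
time: 12.5
tool_pos: [0.6174, -0.1667, 0.1814]
ee_rot: [-1.871, 1.569, 2.516]
wrist_force: [-0.1, 0.0, 0.0]
width: 0.094
```

```bash
python3 p.py 0.617 -0.168 0.078;python3 - <<'E'
from j import *
s=snap('wrist','w6')
for th in (300,330): jars(s,J[2][:2],J[2][2],th)
E
```

```text
t 12.5 tcp [ 0.6174 -0.1667  0.1814] toolx [-0.002  0.001 -1.   ] psi(tool y deg) -18.65 q1,q6 deg [-20.2  -1.6] w 0.094 F [-0.1  0.   0. ]
shift frac [0.4136 0.0011 0.0057] dist 0.103
c [ 0.6167 -0.1681] dia [58.3 60.8] strip n 799 |v| 0.0129 yaw centroid -95.2 axis -97.3 len/wid [27.9 18.7]
   rect -96.6 [28.3 18.7] px lo/hi 185.0 615.0
c [ 0.6167 -0.1681] dia [58.3 60.8] strip n 791 |v| 0.013 yaw centroid -95.3 axis -96.6 len/wid [27.8 18.6]
   rect -96.3 [28.2 18.7] px lo/hi 185.0 615.0
```

View pics/w6.png

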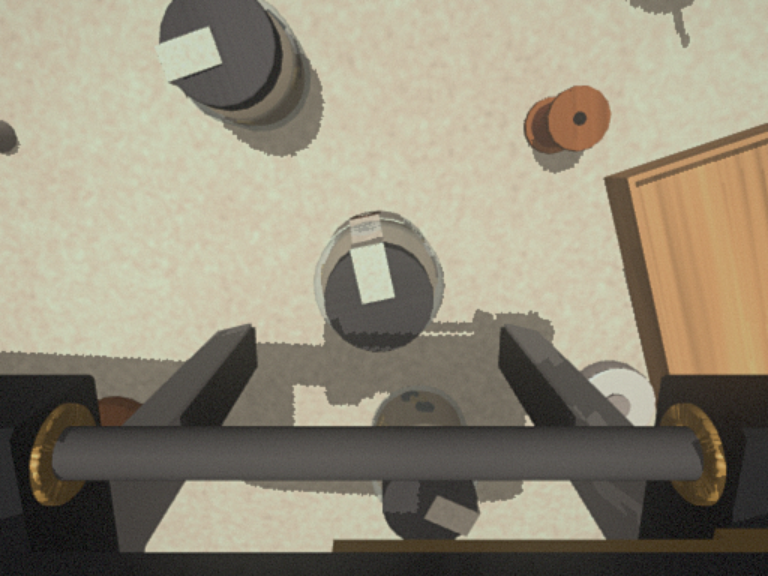

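{"fn": "drive_tool", "kwargs": {
  "commands": [
    [[0.1,0.001,0.005,0],[0.14,0,0,0],[0.12,0,0,0],[0.053,0,0,0],[0,0,0,0],[0,0,0,0]]
  ]
}}

```text
time: 13.15
tool_pos: [0.6185, -0.1687, 0.0806]
ee_rot: [1.646, 1.569, -0.25]
wrist_force: [0.1, 0.3, -0.3]
width: 0.094
```

{"fn": "drive_tool", "kwargs": {
  "commands": [
    [[0,0,0,0],[0,0,0,0],[0,0,0,0],[0,0,0,0],[0,0,0,0],[0,0,0,0],[0,0,0,0]]
  ],
  "grip": 0
}}

```text
time: 13.85
tool_pos: [0.6176, -0.1691, 0.0796]
ee_rot: [-2.087, 1.571, 2.299]
wrist_force: [-1.5, 1.0, 3.3]
width: 0.0597
```

{"fn": "drive_tool", "kwargs": {
  "commands": [
    [[0,0,0,-0.019],[0,0,0,-0.019],[0,0,0,-0.019],[0,0,0,-0.019],[0,0,0,-0.019],[0,0,0,-0.019],[0,0,0,-0.019],[0,0,0,-0.019],[0,0,0,-0.019],[0,0,0,-0.019],[0,0,0,-0.019],[0,0,0,-0.019],[0,0,0,-0.019],[0,0,0,-0.02],[0,0,0,0],[0,0,0,0]]
  ],
  "grip": 0
}}

```text
time: 15.45
tool_pos: [0.6185, -0.1686, 0.0796]
ee_rot: [0.641, 1.569, 0.419]
wrist_force: [1.9, 1.5, 1.1]
width: 0.0591
```

{"fn": "drive_tool", "kwargs": {
  "commands": [
    [[0,0,0,0],[0,0,0,0],[0,0,0,0],[0,0,0,0],[-0.06,0,0,0],[-0.14,0,0,0],[-0.14,0,0,0],[-0.1,0,0,0],[0,0,0,0],[0,0,0,0],[0,0,0,0]]
  ],
  "grip": 1
}}

```text
time: 16.55
tool_pos: [0.6168, -0.1688, 0.187]
ee_rot: [3.003, 1.567, 2.784]
wrist_force: [0.4, 0.4, 0.7]
width: 0.0942
```

```bash
python3 p.py 0.605 -0.305 0.18;python3 - <<'E'
from j import *
s=snap('wrist','w7')
for th in (300,330): jars(s,J[2][:2],J[2][2],th)
for th in (300,330): jars(s,J[1][:2],J[1][2],th)
E
```

```text
t 16.55 tcp [ 0.6168 -0.1688  0.187 ] toolx [-0.003  0.001 -1.   ] psi(tool y deg) 77.42 q1,q6 deg [-20.4 -97.8] w 0.0942 F [0.4 0.4 0.7]
shift frac [ 0.0276 -0.5422  0.0728] dist 0.137
c [ 0.6168 -0.1692] dia [58.3 60.4] strip n 761 |v| 0.0133 yaw centroid 0.5 axis -1.1 len/wid [27.4 18.8]
   rect -0.4 [19.4 27.9] px lo/hi 198.0 671.0
c [ 0.6168 -0.1692] dia [58.3 60.4] strip n 744 |v| 0.0134 yaw centroid 0.3 axis -0.5 len/wid [27.3 18.4]
   rect -0.9 [18.9 27.7] px lo/hi 198.0 671.0
c [ 0.6036 -0.305 ] dia [58.7 63.1] strip n 583 |v| 0.0137 yaw centroid 132.2 axis 136.7 len/wid [25.8 17.9]
   rect 135.3 [18.  26.1] px lo/hi 160.0 416.0
c [ 0.6036 -0.305 ] dia [58.7 63.1] strip n 570 |v| 0.0139 yaw centroid 132.2 axis 136.5 len/wid [25.5 17.7]
   rect 135.0 [17.8 25.8] px lo/hi 160.0 416.0
```

View pics/w7.png

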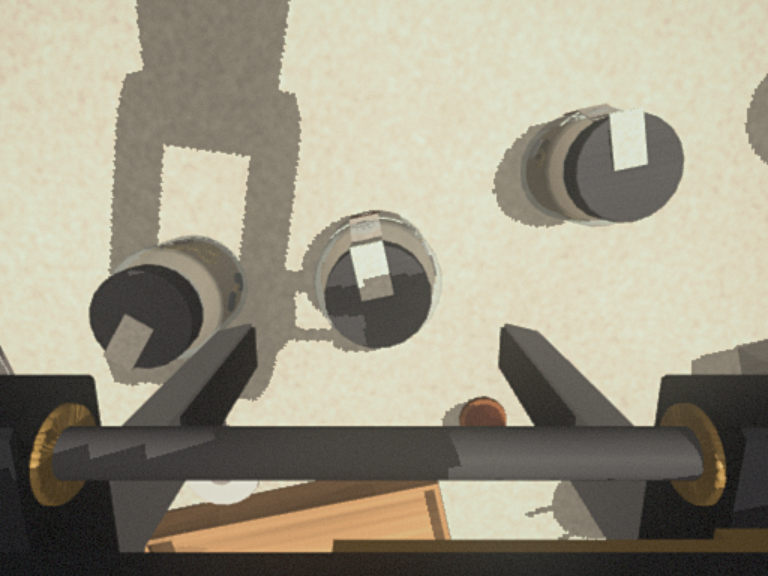

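Jar2 square. On to jar1.

{"fn": "drive_tool", "kwargs": {
  "commands": [
    [[0,-0.136,0.018,0],[0,-0.136,0.018,0],[0,-0.136,0.018,0],[0,-0.136,0.018,0],[0,0,0,0],[0,0,0,0],[0,0,0,0]]
  ]
}}

```text
time: 17.3
tool_pos: [0.6056, -0.3044, 0.1881]
ee_rot: [2.482, 1.569, 2.263]
wrist_force: [0.1, 0.4, -0.5]
width: 0.0938
```

```bash
python3 p.py 0.6045 -0.305 0.070;python3 - <<'E'
from j import *
s=snap('wrist','w8')
for th in (300,330): jars(s,J[1][:2],J[1][2],th)
E
```

```text
t 17.3 tcp [ 0.6056 -0.3044  0.1881] toolx [-0.001  0.002 -1.   ] psi(tool y deg) 77.48 q1,q6 deg [ -31.5 -109. ] w 0.0938 F [ 0.1  0.4 -0.5]
shift frac [ 0.4724 -0.0039 -0.0029] dist 0.118
c [ 0.6032 -0.3068] dia [58.2 60.9] strip n 630 |v| 0.0134 yaw centroid 136.5 axis 134.3 len/wid [26.6 18.2]
   rect 135.6 [18.8 26.9] px lo/hi 196.0 665.0
c [ 0.6032 -0.3068] dia [58.2 60.9] strip n 618 |v| 0.0135 yaw centroid 136.6 axis 133.5 len/wid [26.4 17.9]
   rect 134.9 [18.4 26.8] px lo/hi 196.0 665.0
```

{"fn": "drive_tool", "kwargs": {
  "commands": [
    [[0.1,-0.006,-0.004,0],[0.14,0,0,0],[0.14,0,0,0],[0.092,0,0,0],[0,0,0,0],[0,0,0,0]]
  ]
}}

```text
time: 17.95
tool_pos: [0.6047, -0.3059, 0.0716]
ee_rot: [2.285, 1.57, 2.067]
wrist_force: [0.4, 0.5, 1.2]
width: 0.0938
```

{"fn": "drive_tool", "kwargs": {
  "commands": [
    [[0,0,0,0],[0,0,0,0],[0,0,0,0],[0,0,0,0],[0,0,0,0],[0,0,0,0],[0,0,0,0]]
  ],
  "grip": 0
}}

```text
time: 18.65
tool_pos: [0.6047, -0.3067, 0.0719]
ee_rot: [0.38, 1.57, 0.161]
wrist_force: [-0.4, 0.5, 2.8]
width: 0.0594
```

{"fn": "drive_tool", "kwargs": {
  "commands": [
    [[0,0,0,0.019],[0,0,0,0.019],[0,0,0,0.019],[0,0,0,0.019],[0,0,0,0.019],[0,0,0,0.019],[0,0,0,0.019],[0,0,0,0.019],[0,0,0,0.019],[0,0,0,0.019],[0,0,0,0.019],[0,0,0,0.019],[0,0,0,0.019],[0,0,0,0.019],[0,0,0,0.019],[0,0,0,0.019],[0,0,0,0.019],[0,0,0,0.019],[0,0,0,0.019],[0,0,0,0.014]]
  ],
  "grip": 0
}}

```text
time: 20.65
tool_pos: [0.6027, -0.3067, 0.0717]
ee_rot: [-0.881, 1.567, 2.823]
wrist_force: [-3.6, 2.2, 5.0]
width: 0.0598
```

{"fn": "drive_tool", "kwargs": {
  "commands": [
    [[0,0,0,0],[0,0,0,0]]
  ],
  "grip": 0
}}

```text
time: 20.85
tool_pos: [0.6033, -0.3068, 0.0718]
ee_rot: [-0.914, 1.569, 2.794]
wrist_force: [-3.6, 1.5, 5.3]
width: 0.0596
```

{"fn": "drive_tool", "kwargs": {
  "commands": [
    [[0,0,0,0],[0,0,0,0],[0,0,0,0],[0,0,0,0],[-0.06,0,0,0],[-0.14,0,0,0],[-0.14,0,0,0],[-0.1,0,0,0],[0,0,0,0],[0,0,0,0],[0,0,0,0]]
  ],
  "grip": 1
}}

```text
time: 21.95
tool_pos: [0.6036, -0.3065, 0.1788]
ee_rot: [-1.125, 1.567, 2.583]
wrist_force: [-0.3, 1.0, -0.5]
width: 0.0938
```

```bash
python3 p.py 0.4493 0.3529 0.28;python3 - <<'E'
from j import *
s=snap('wrist','w9')
for th in (300,330): jars(s,J[1][:2],J[1][2],th)
s=snap('top','t9'); caps(s)
E
```

```text
t 21.95 tcp [ 0.6036 -0.3065  0.1788] toolx [-0.003  0.002 -1.   ] psi(tool y deg) -57.57 q1,q6 deg [-31.7  25.9] w 0.0938 F [-0.3  1.  -0.5]
shift frac [-0.3973 -2.5585 -0.8928] dist 0.685
c [ 0.6031 -0.3066] dia [58.3 61.2] strip n 657 |v| 0.0134 yaw centroid 1.5 axis 0.1 len/wid [26.5 17.9]
   rect 0.9 [26.7 18. ] px lo/hi 180.0 410.0
c [ 0.6031 -0.3066] dia [58.3 61.2] strip n 640 |v| 0.0135 yaw centroid 1.5 axis 0.1 len/wid [26.3 17.6]
   rect 1.2 [26.6 17.7] px lo/hi 180.0 410.0
px [273.3  73.8] ax [26.4 26.8] c [ 0.8558 -0.0021  0.0985] ztop 0.0985 strip n 19 off [0.0049 0.0072] yaw -124.1
px [ 44.8 126.5] ax [85.7 90.5] c [0.7109 0.6334 0.1003] ztop 0.1003 strip n 21 off [-0.0431 -0.0805] yaw 61.8
px [183.4 117.3] ax [  3.6 118.5] c [0.7325 0.2475 0.1031] ztop 0.1031 strip n 5 off [-0.0056  0.0619] yaw -84.9
px [335.2 156.4] ax [21.5 21.7] c [ 0.6195 -0.1684  0.1049] ztop 0.1049 strip n 80 off [-0.0108 -0.0017] yaw 9.0
px [448.4 166.3] ax [ 3.2 34.8] c [ 0.5905 -0.4761  0.1008] ztop 0.1008 strip n 26 off [-0.0288 -0.0025] yaw 5.0
px [280.  171.4] ax [21.  21.7] c [ 0.5814 -0.0181  0.0907] ztop 0.0907 strip n 86 off [-0.0105  0.0002] yaw -0.8
px [212.4 173.5] ax [21.3 21.6] c [0.5759 0.1672 0.1005] ztop 0.1005 strip n 79 off [-0.0132  0.0018] yaw -7.6
px [ 32.4 253.7] ax [ 4.4 60.5] c [0.3616 0.653  0.1003] ztop 0.1003 strip n 3 off [0.0735 0.0006] yaw -179.5
```

View pics/w9.png

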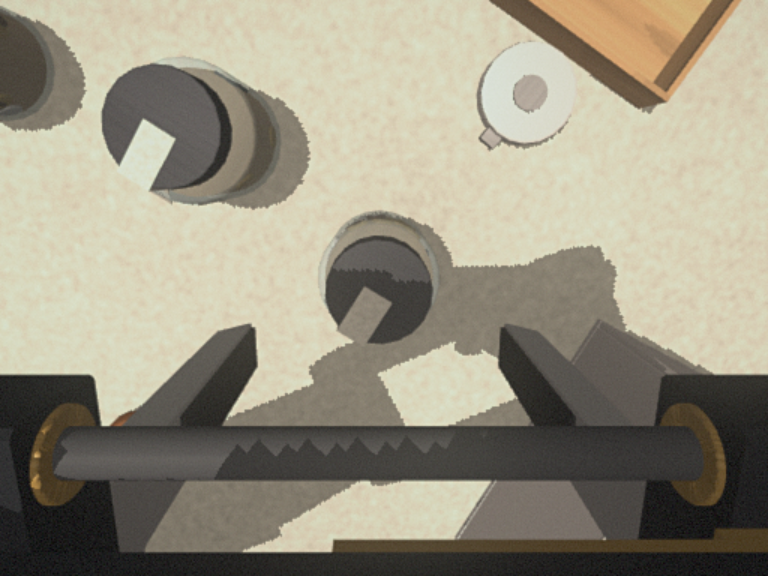

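View pics/t9.png

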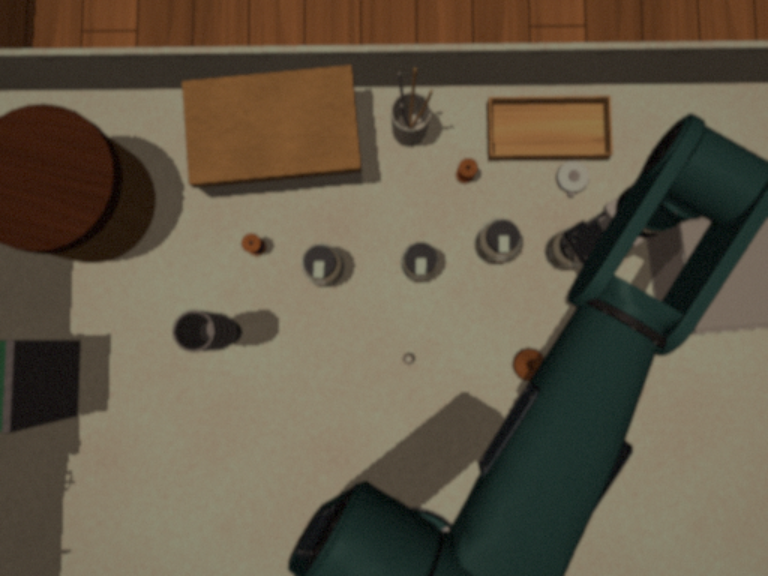

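{"fn": "drive_tool", "kwargs": {
  "commands": [
    [[-0.12,0,0,0.018],[-0.12,0,0,0.018],[-0.12,0,0,0.018],[-0.12,0,0,0.018],[0,0,0,0.018]]
  ]
}}

```text
time: 22.55
tool_pos: [0.6053, -0.3075, 0.3059]
ee_rot: [2.613, 1.563, -0.533]
wrist_force: [-0.7, 0.6, 1.2]
width: 0.0941
```

{"fn": "drive_tool", "kwargs": {
  "commands": [
    [[0,-0.139,0.032,0],[0,-0.139,0.032,0],[0,-0.139,0.032,0],[0,-0.139,0.032,0],[0,-0.139,0.032,0],[0,-0.139,0.032,0],[0,-0.139,0.032,0],[0,-0.139,0.032,0],[0,-0.139,0.032,0],[0,-0.139,0.032,0],[0,-0.139,0.032,0],[0,-0.139,0.032,0],[0,-0.139,0.032,0],[0,-0.139,0.032,0],[0,-0.139,0.032,0],[0,-0.139,0.032,0],[0,-0.139,0.032,0],[0,-0.139,0.032,0],[0,-0.139,0.032,0],[0,0,0,0]]
  ]
}}

```text
time: 24.55
tool_pos: [0.4502, 0.3565, 0.2988]
ee_rot: [0.153, 1.567, -2.983]
wrist_force: [1.3, -0.7, -0.2]
width: 0.094
```

{"fn": "drive_tool", "kwargs": {
  "commands": [
    [[0,0,0,0],[0,0,0,0],[0,0,0,0]]
  ]
}}

```text
time: 24.85
tool_pos: [0.4525, 0.3521, 0.3011]
ee_rot: [1.222, 1.57, -1.921]
wrist_force: [0.5, 0.2, 1.0]
width: 0.0935
```

```bash
python3 p.py 0.4493 0.3529 0.19;python3 - <<'E'
from j import *
s=snap('wrist','w10');W=cloud(s)
np.save('pics/w10.npy',s,allow_pickle=True)
s=snap('top');caps(s)
s=snap('scene','s10')
E
```

```text
t 24.85 tcp [0.4525 0.3521 0.3011] toolx [-0. -0. -1.] psi(tool y deg) -90.08 q1,q6 deg [ 32.2 122.3] w 0.0935 F [0.5 0.2 1. ]
shift frac [ 0.4445 -0.0035  0.0127] dist 0.111
px [273.4  73.9] ax [26.1 26.9] c [ 0.8557 -0.0023  0.0983] ztop 0.0983 strip n 17 off [0.0021 0.0055] yaw -111.2
px [ 55.6 131.6] ax [62.1 79.2] c [0.6963 0.6023 0.1008] ztop 0.1008 strip n 18 off [-0.0448 -0.0558] yaw 51.3
px [183.1 117.9] ax [  1.8 135.9] c [0.7311 0.2485 0.1028] ztop 0.1028 strip n 2 off [-0.0123  0.1548] yaw -85.5
px [450.7 181.7] ax [ 4.4 88.2] c [ 0.5482 -0.4802  0.101 ] ztop 0.101 strip n 4 off [0.1078 0.0084] yaw -175.5
px [335.2 156.4] ax [21.5 21.8] c [ 0.6195 -0.1682  0.1047] ztop 0.1047 strip n 77 off [-0.0108 -0.0018] yaw 9.4
px [384.9 162.2] ax [21.6 21.9] c [ 0.604  -0.3054  0.0964] ztop 0.0964 strip n 84 off [-0.0126 -0.0025] yaw 11.2
px [280.  171.4] ax [21.  21.7] c [ 0.5815 -0.0181  0.0904] ztop 0.0904 strip n 85 off [-0.011  0.   ] yaw -0.2
px [212.5 173.5] ax [21.4 21.8] c [0.5759 0.167  0.1006] ztop 0.1006 strip n 76 off [-0.0113  0.0022] yaw -11.0
px [ 32.6 251.7] ax [ 4.8 23.8] c [0.3668 0.653  0.0996] ztop 0.0996 strip n 21 off [-0.0025  0.0005] yaw -12.2
px [267.1 374.1] ax [11.1 32.1] c [0.0439 0.0221 0.0955] ztop 0.0955 strip n 21 off [0.0055 0.0049] yaw -138.5
```

View pics/w10.png

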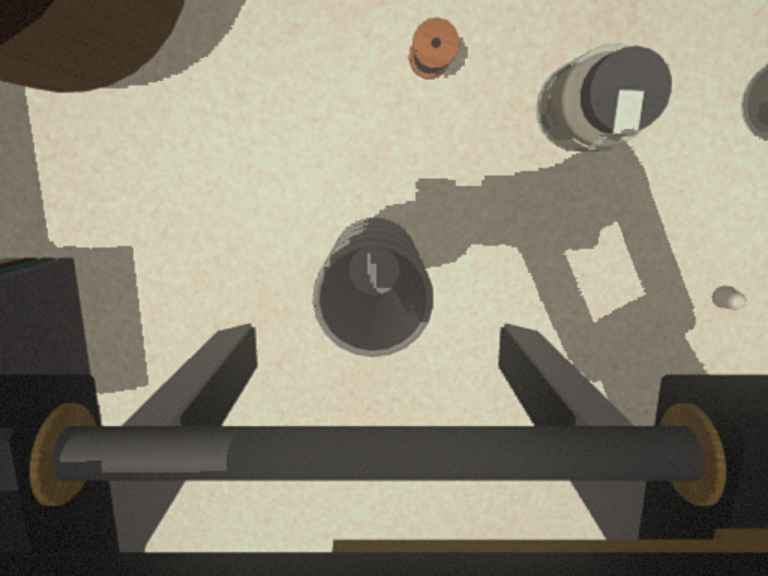

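```bash
cat > c.py <<'E'
from j import *
def rim(s,H,xy,tol=.007):
    K=s['mtx'];T=np.linalg.inv(s['extrinsics']);v,u=np.mgrid[0:384,0:512]
    d=np.stack([(u-K[0,2])/K[0,0],-(v-K[1,2])/K[1,1],-np.ones_like(u,float)],-1)@T[:3,:3].T
    W=T[:3,3]+d*((H-T[2,3])/d[...,2])[...,None]
    C=cloud(s);z=C[...,2]
    k=(abs(z-H)<tol)&(np.hypot(C[...,0]-xy[0],C[...,1]-xy[1])<.05)
    P=(W[k][:,:2]*1000).astype(np.float32); h=cv2.convexHull(P); el=cv2.fitEllipse(h)
    print('rim c',np.round(el[0],1),'dia',np.round(el[1],1),'n',k.sum(),'enc',[np.round(a,1) for a in cv2.minEnclosingCircle(P)],'ztop',np.percentile(z[k],90).round(4))
E
python3 - <<'E'
from c import *
rim(np.load('pics/w10.npy',allow_pickle=True).item(),.214,(.45,.353))
rim(np.load('pics/top0.npy',allow_pickle=True).item(),.214,(.45,.353))
E
```

```text
rim c [447.6 354.2] dia [67.4 67.5] n 1437 enc [array([447.6, 354.2]), np.float64(33.9)] ztop 0.2131
rim c [449.6 354.1] dia [66.7 68.7] n 199 enc [array([449.7, 353.9]), np.float64(34.7)] ztop 0.2158
```

{"fn": "drive_tool", "kwargs": {
  "commands": [
    [[0.1,-0.0076,0.014,0],[0.14,0,0,0],[0.12,0,0,0],[0.08,0,0,0],[0,0,0,0],[0,0,0,0]]
  ]
}}

```text
time: 25.6
tool_pos: [0.4489, 0.3548, 0.1918]
ee_rot: [-2.504, 1.57, 0.637]
wrist_force: [0.5, 0.3, 1.0]
width: 0.0939
```

{"fn": "drive_tool", "kwargs": {
  "commands": [
    [[0,0,0,0],[0,0,0,0],[0,0,0,0],[0,0,0,0],[0,0,0,0],[0,0,0,0]]
  ],
  "grip": 0
}}

```text
time: 26.2
tool_pos: [0.4489, 0.3553, 0.1922]
ee_rot: [-2.613, 1.569, 0.529]
wrist_force: [-0.5, -0.8, 2.6]
width: 0.0661
```

{"fn": "drive_tool", "kwargs": {
  "commands": [
    [[-0.02,0,0,0],[-0.03,0,0,0],[-0.03,0,0,0],[0,0,0,0]]
  ],
  "grip": 0
}}

```text
time: 26.6
tool_pos: [0.4492, 0.3555, 0.2129]
ee_rot: [-2.545, 1.568, 0.597]
wrist_force: [0.3, -0.7, -1.8]
width: 0.0658
```

```bash
python3 p.py 0.4493 0.354 0.30;python3 - <<'E'
from j import *
s=snap('scene');cv2.imwrite('pics/s11.png',cv2.resize(s['pixels'][190:350,300:460,::-1],None,fx=4,fy=4)[:600])
E
```

```text
t 26.6 tcp [0.4492 0.3555 0.2129] toolx [ 0.002  0.001 -1.   ] psi(tool y deg) -89.97 q1,q6 deg [ 32.7 122.7] w 0.0658 F [ 0.3 -0.7 -1.8]
shift frac [-0.3485  0.0056 -0.0013] dist 0.087
```

View pics/s11.png

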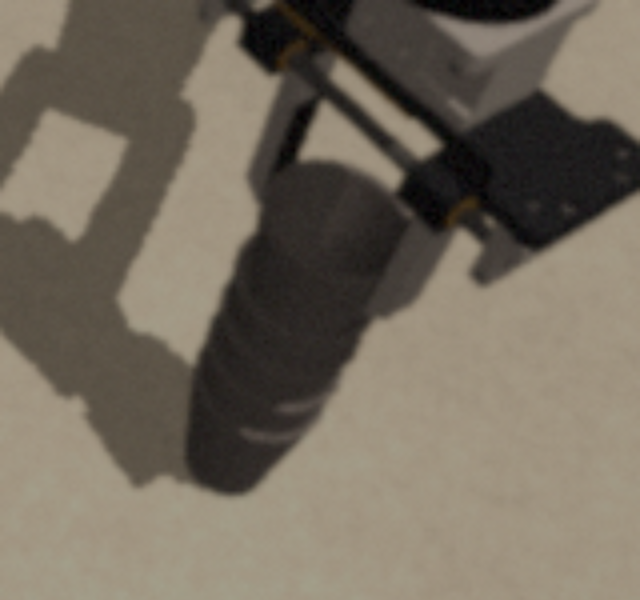

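{"fn": "drive_tool", "kwargs": {
  "commands": [
    [[-0.06,0,0,0],[-0.08,0,0,0],[-0.08,0,0,0],[-0.08,0,0,0],[-0.06,0,0,0],[0,0,0,0],[0,0,0,0]]
  ],
  "grip": 0
}}

```text
time: 27.35
tool_pos: [0.4486, 0.3552, 0.3016]
ee_rot: [-2.509, 1.57, 0.633]
wrist_force: [0.9, 0.1, -0.3]
width: 0.0663
```

```bash
python3 p.py 0.481 -0.306 0.30;python3 - <<'E'
from j import *
s=snap('scene','s12')
E
```

```text
t 27.35 tcp [0.4486 0.3552 0.3016] toolx [ 0.001  0.    -1.   ] psi(tool y deg) -89.97 q1,q6 deg [ 32.7 122.7] w 0.0663 F [ 0.9  0.1 -0.3]
shift frac [ 0.0052  2.6448 -0.1282] dist 0.662
```

View pics/s12.png

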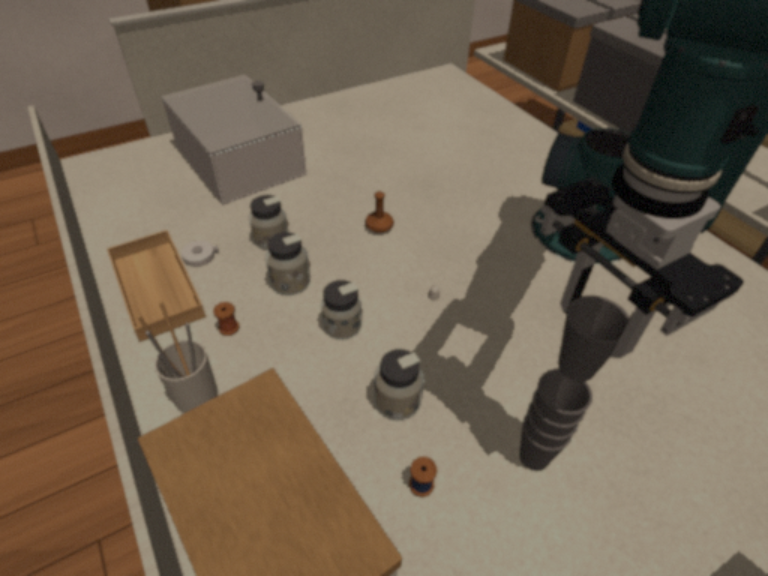

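{"fn": "drive_tool", "kwargs": {
  "commands": [
    [[0,0.07,0,0],[0,0.139,-0.007,0],[0,0.139,-0.007,0],[0,0.139,-0.007,0],[0,0.139,-0.007,0],[0,0.139,-0.007,0],[0,0.139,-0.007,0],[0,0.139,-0.007,0],[0,0.139,-0.007,0],[0,0.139,-0.007,0],[0,0.139,-0.007,0],[0,0.139,-0.007,0],[0,0.139,-0.007,0],[0,0.139,-0.007,0],[0,0.139,-0.007,0],[0,0.139,-0.007,0],[0,0.139,-0.007,0],[0,0.139,-0.007,0],[0,0.139,-0.007,0],[0,0.07,0,0]]
  ],
  "grip": 0
}}

```text
time: 29.4
tool_pos: [0.4787, -0.3081, 0.2995]
ee_rot: [-0.386, 1.568, 2.752]
wrist_force: [0.4, 0.8, -1.4]
width: 0.066
```

{"fn": "drive_tool", "kwargs": {
  "commands": [
    [[0,0,0,0],[0.06,0,0,0],[0.12,0,0,0],[0.12,0,0,0],[0.12,0,0,0],[0.12,0,0,0],[0.12,0,0,0],[0.12,0,0,0],[0.06,0,0,0],[0,0,0,0],[0,0,0,0],[0,0,0,0]]
  ],
  "grip": 0
}}

```text
time: 30.6
tool_pos: [0.4816, -0.3059, 0.0937]
ee_rot: [2.531, 1.567, -0.61]
wrist_force: [-0.3, -0.5, -0.5]
width: 0.0661
```

```bash
python3 p.py 0.481 -0.306 0.07;python3 - <<'E'
from j import *
s=snap('wrist','w13');s=snap('scene','s13')
s=snap('top','t13');print(caps(s) and '')
E
```

```text
t 30.6 tcp [ 0.4816 -0.3059  0.0937] toolx [ 0.003 -0.002 -1.   ] psi(tool y deg) -89.95 q1,q6 deg [-38.1  51.8] w 0.0661 F [-0.3 -0.5 -0.5]
shift frac [0.0947 0.     0.0029] dist 0.024
px [272.6  74.3] ax [24.5 26.5] c [ 8.547e-01 -2.000e-04  9.810e-02] ztop 0.0981 strip n 14 off [0.0103 0.0174] yaw -120.6
px [ 44.5 126.3] ax [86.4 90.8] c [0.7115 0.6342 0.1003] ztop 0.1003 strip n 18 off [-0.0281 -0.0807] yaw 70.8
px [186.6 117.6] ax [  2.2 124.2] c [0.7321 0.2389 0.1023] ztop 0.1023 strip n 6 off [-0.0017  0.0259] yaw -86.2
px [447.4 155.8] ax [ 3.2 27.9] c [ 0.6193 -0.474   0.1023] ztop 0.1023 strip n 3 off [0.0362 0.0031] yaw -175.2
px [335.2 156.4] ax [21.6 21.7] c [ 0.6196 -0.1683  0.1044] ztop 0.1044 strip n 79 off [-0.0113 -0.0015] yaw 7.7
px [271.7 161.8] ax [21.  21.5] c [0.6084 0.0045 0.0906] ztop 0.0906 strip n 73 off [-0.011  -0.0001] yaw 0.5
px [384.8 162.2] ax [21.8 21.9] c [ 0.6039 -0.3052  0.0966] ztop 0.0966 strip n 85 off [-0.0124 -0.0032] yaw 14.3
px [212.5 173.5] ax [21.3 21.8] c [0.5759 0.1669 0.1006] ztop 0.1006 strip n 79 off [-0.0132  0.0018] yaw -7.8
px [140.3 220.3] ax [ 9.  13.7] c [0.4496 0.3625 0.1003] ztop 0.1003 strip n 26 off [ 0.0035 -0.0067] yaw 117.6
px [ 32.5 248.8] ax [ 3.9 73.4] c [0.3745 0.6532 0.1005] ztop 0.1005 strip n 5 off [ 0.0609 -0.0001] yaw 179.9
px [283.2 375.9] ax [16.7 29. ] c [ 0.0391 -0.0201  0.0951] ztop 0.0951 strip n 21 off [ 0.0119 -0.0097] yaw 140.7
```

View pics/w13.png

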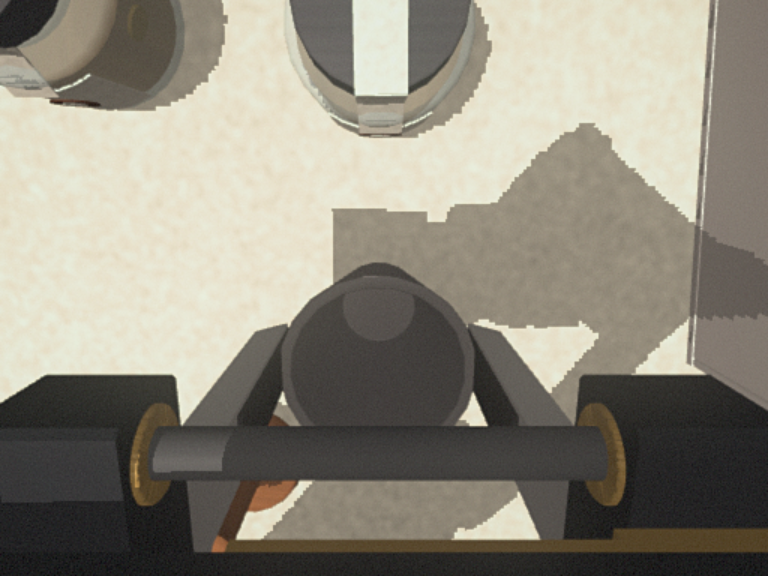

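View pics/s13.png

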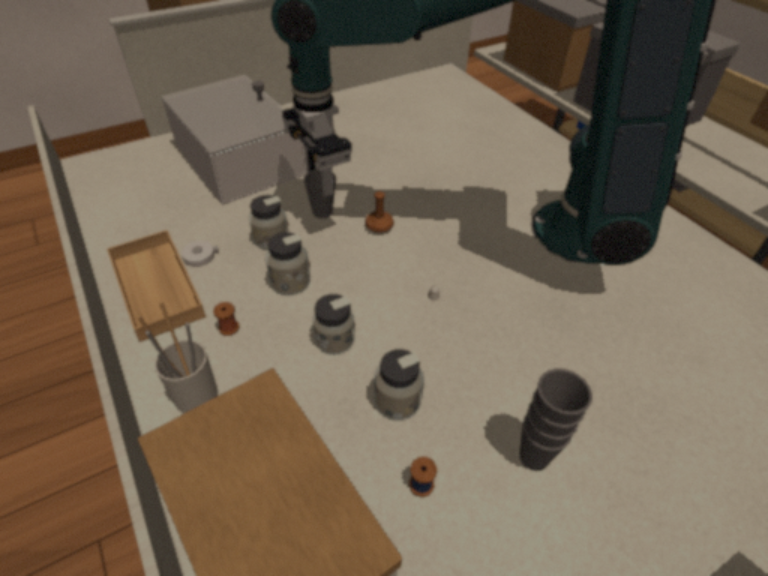

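{"fn": "drive_tool", "kwargs": {
  "commands": [
    [[0.05,0,0.003,0],[0.03,0,0,0],[0.015,0,0,0],[0,0,0,0],[0,0,0,0]]
  ],
  "grip": 0
}}

```text
time: 31.25
tool_pos: [0.4796, -0.3055, 0.0681]
ee_rot: [2.329, 1.571, -0.812]
wrist_force: [-2.1, 1.8, 5.3]
width: 0.0665
```

```bash
python3 p.py 0.481 -0.306 0.068;python3 - <<'E'
from c import *
s=snap('wrist','w14');rim(s,.091,(.481,-.306),.012)
C=cloud(s)
E
```

```text
t 31.25 tcp [ 0.4796 -0.3055  0.0681] toolx [ 0. -0. -1.] psi(tool y deg) -89.98 q1,q6 deg [-38.2  51.8] w 0.0665 F [-2.1  1.8  5.3]
shift frac [ 0.0004  0.0022 -0.0055] dist 0.001
rim c [ 483.1 -306.1] dia [58.  92.1] n 4436 enc [array([ 483.7, -306.1]), np.float64(47.9)] ztop 0.0966
```

View pics/w14.png

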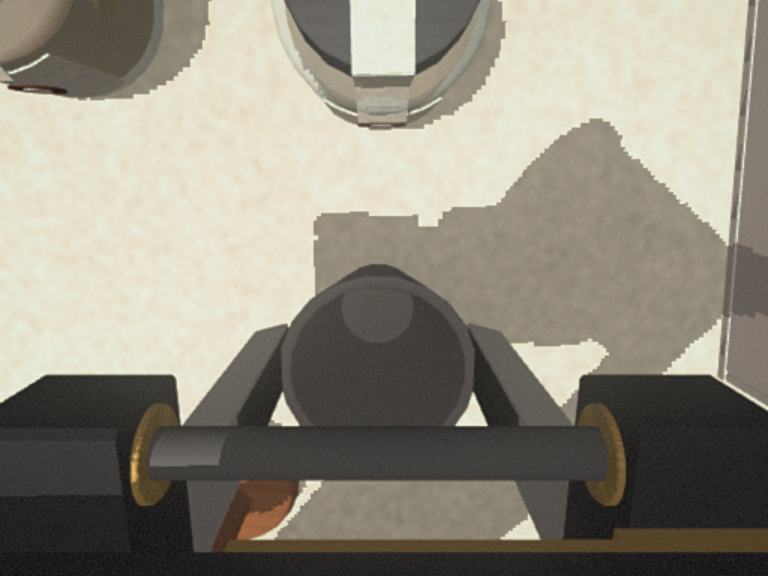

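{"fn": "drive_tool", "kwargs": {
  "commands": [
    [[0,0,0,0],[0,0,0,0],[0,0,0,0],[0,0,0,0],[-0.04,0,0,0],[-0.1,0,0,0],[-0.14,0,0,0],[-0.14,0,0,0],[-0.14,0,0,0],[-0.14,0,0,0],[-0.1,0,0,0],[0,0,0,0],[0,0,0,0]]
  ],
  "grip": 1
}}

```text
time: 32.6
tool_pos: [0.4797, -0.3054, 0.2676]
ee_rot: [2.555, 1.57, -0.587]
wrist_force: [0.2, -0.2, -0.5]
width: 0.094
```

```bash
python3 p.py 0.449 0.3545 0.26;python3 - <<'E'
from c import *
s=snap('wrist','w15');rim(s,.09,(.481,-.306),.012)
for j in (1,2):
    jars(s,J[j][:2],J[j][2],320)
s=snap('top','t15');rim(s,.09,(.481,-.306),.012);rim(s,.183,(.449,.354))
E
```

```text
t 32.6 tcp [ 0.4797 -0.3054  0.2676] toolx [ 0.001 -0.    -1.   ] psi(tool y deg) -89.97 q1,q6 deg [-38.2  51.8] w 0.094 F [ 0.2 -0.2 -0.5]
shift frac [ 0.0289 -2.6397  0.1216] dist 0.661
rim c [ 477.2 -305.7] dia [67.2 67.6] n 958 enc [array([ 477.2, -305.8]), np.float64(34.0)] ztop 0.089
c [ 0.6019 -0.3072] dia [58.3 60.1] strip n 578 |v| 0.0126 yaw centroid -0.9 axis 1.0 len/wid [27.7 19.8]
   rect 0.1 [27.6 19.3] px lo/hi 280.0 663.0
c [ 0.6166 -0.1713] dia [59.  60.8] strip n 595 |v| 0.0126 yaw centroid -7.3 axis 0.9 len/wid [27.8 18.9]
   rect -0.1 [18.9 27.3] px lo/hi 248.0 663.0
rim c [ 478.5 -304.4] dia [66.3 70.4] n 100 enc [array([ 478.6, -302.6]), np.float64(34.4)] ztop 0.0922
rim c [449.2 353.9] dia [66.  69.2] n 179 enc [array([449.4, 353.7]), np.float64(34.7)] ztop 0.184
```

View pics/w15.png

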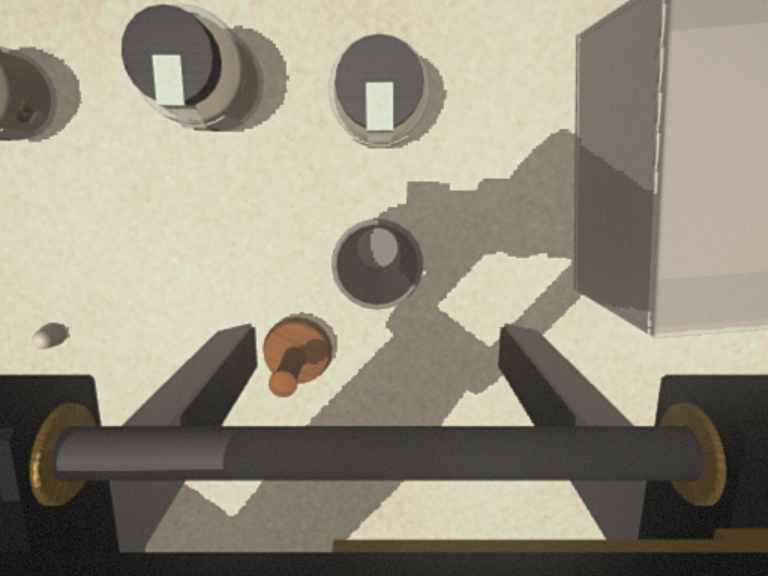

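{"fn": "drive_tool", "kwargs": {
  "commands": [
    [[0,-0.07,0,0],[0,-0.139,0.007,0],[0,-0.139,0.007,0],[0,-0.139,0.007,0],[0,-0.139,0.007,0],[0,-0.139,0.007,0],[0,-0.139,0.007,0],[0,-0.139,0.007,0],[0,-0.139,0.007,0],[0,-0.139,0.007,0],[0,-0.139,0.007,0],[0,-0.139,0.007,0],[0,-0.139,0.007,0],[0,-0.139,0.007,0],[0,-0.139,0.007,0],[0,-0.139,0.007,0],[0,-0.139,0.007,0],[0,-0.139,0.007,0],[0,-0.139,0.007,0],[0,-0.068,0,0]]
  ]
}}

```text
time: 34.7
tool_pos: [0.4457, 0.3572, 0.2657]
ee_rot: [0.268, 1.567, -2.87]
wrist_force: [0.1, -0.4, -0.0]
width: 0.094
```

{"fn": "drive_tool", "kwargs": {
  "commands": [
    [[0,0,0,0],[0,0,0,0],[0,0,0,0]]
  ]
}}

```text
time: 35.0
tool_pos: [0.448, 0.3533, 0.2676]
ee_rot: [1.845, 1.57, -1.298]
wrist_force: [-0.6, -0.3, 0.2]
width: 0.094
```

```bash
python3 p.py 0.449 0.354 0.161;python3 - <<'E'
from c import *
s=snap('wrist','w16');rim(s,.183,(.449,.354))
E
```

```text
t 35.0 tcp [0.448  0.3533 0.2676] toolx [ 0.    -0.001 -1.   ] psi(tool y deg) -90.06 q1,q6 deg [ 32.6 122.6] w 0.094 F [-0.6 -0.3  0.2]
shift frac [ 0.4265 -0.003  -0.0041] dist 0.107
rim c [447.7 354.2] dia [67.3 67.3] n 1467 enc [array([447.6, 354.2]), np.float64(33.9)] ztop 0.1821
```

{"fn": "drive_tool", "kwargs": {
  "commands": [
    [[0.1,-0.003,-0.003,0],[0.14,0,0,0],[0.12,0,0,0],[0.066,0,0,0],[0,0,0,0],[0,0,0,0]]
  ]
}}

```text
time: 35.65
tool_pos: [0.4491, 0.3547, 0.1618]
ee_rot: [-2.661, 1.57, 0.479]
wrist_force: [0.3, 0.3, -0.2]
width: 0.094
```

{"fn": "drive_tool", "kwargs": {
  "commands": [
    [[0,0,0,0],[0,0,0,0],[0,0,0,0],[0,0,0,0],[0,0,0,0],[0,0,0,0]]
  ],
  "grip": 0
}}

```text
time: 36.25
tool_pos: [0.449, 0.3556, 0.1619]
ee_rot: [-2.668, 1.569, 0.474]
wrist_force: [0.7, -0.5, 3.4]
width: 0.066
```

{"fn": "drive_tool", "kwargs": {
  "commands": [
    [[-0.02,0,0,0],[-0.03,0,0,0],[-0.05,0,0,0],[-0.08,0,0,0],[-0.08,0,0,0],[-0.08,0,0,0],[-0.08,0,0,0],[-0.06,0,0,0],[0,0,0,0],[0,0,0,0]]
  ],
  "grip": 0
}}

```text
time: 37.25
tool_pos: [0.4486, 0.3555, 0.2814]
ee_rot: [-2.437, 1.57, 0.705]
wrist_force: [-0.4, -0.2, -1.4]
width: 0.0661
```

```bash
python3 p.py 0.4935 -0.1685 0.28;python3 - <<'E'
from c import *
s=snap('top');rim(s,.152,(.449,.354))
s=snap('scene','s17');
E
```

```text
t 37.25 tcp [0.4486 0.3555 0.2814] toolx [ 0.001  0.001 -1.   ] psi(tool y deg) -89.97 q1,q6 deg [ 32.7 122.7] w 0.0661 F [-0.4 -0.2 -1.4]
shift frac [ 0.0045  2.0959 -0.1784] dist 0.526
rim c [448.9 348.3] dia [55.3 63.3] n 63 enc [array([448.2, 345.4]), np.float64(32.3)] ztop 0.154
```

View pics/s17.png

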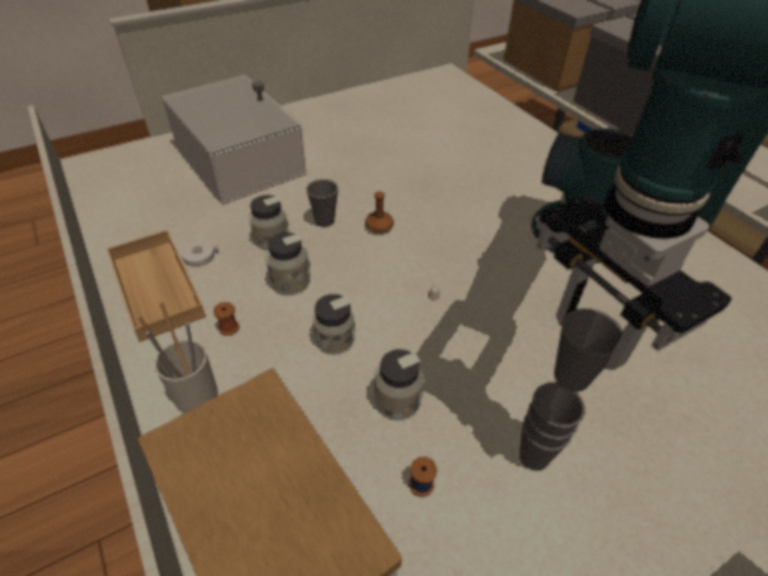

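{"fn": "drive_tool", "kwargs": {
  "commands": [
    [[0,0.07,0,0],[0,0.139,-0.013,0],[0,0.139,-0.013,0],[0,0.139,-0.013,0],[0,0.139,-0.013,0],[0,0.139,-0.013,0],[0,0.139,-0.013,0],[0,0.139,-0.013,0],[0,0.139,-0.013,0],[0,0.139,-0.013,0],[0,0.139,-0.013,0],[0,0.139,-0.013,0],[0,0.139,-0.013,0],[0,0.139,-0.013,0],[0,0.139,-0.009,0],[0,0.082,0,0],[0,0,0,0],[0,0,0,0]]
  ],
  "grip": 0
}}

```text
time: 39.15
tool_pos: [0.4924, -0.1693, 0.2803]
ee_rot: [-0.682, 1.569, 2.459]
wrist_force: [0.2, 0.5, -0.6]
width: 0.0664
```

{"fn": "drive_tool", "kwargs": {
  "commands": [
    [[0.06,0,0,0],[0.12,0,0,0],[0.12,0,0,0],[0.12,0,0,0],[0.12,0,0,0],[0.12,0,0,0],[0.1,0,0,0],[0.03,0,0,0],[0,0,0,0],[0,0,0,0],[0,0,0,0]]
  ],
  "grip": 0
}}

```text
time: 40.25
tool_pos: [0.4946, -0.1694, 0.0856]
ee_rot: [2.746, 1.567, -0.395]
wrist_force: [-0.5, 1.2, -1.4]
width: 0.0657
```

```bash
python3 p.py 0.4935 -0.169 0.0685;python3 - <<'E'
from c import *
s=snap('wrist','w18')
E
```

```text
t 40.25 tcp [ 0.4946 -0.1694  0.0856] toolx [ 0.004 -0.001 -1.   ] psi(tool y deg) -89.95 q1,q6 deg [-25.1  64.8] w 0.0657 F [-0.5  1.2 -1.4]
shift frac [ 0.0685 -0.0018  0.0047] dist 0.017
```

View pics/w18.png

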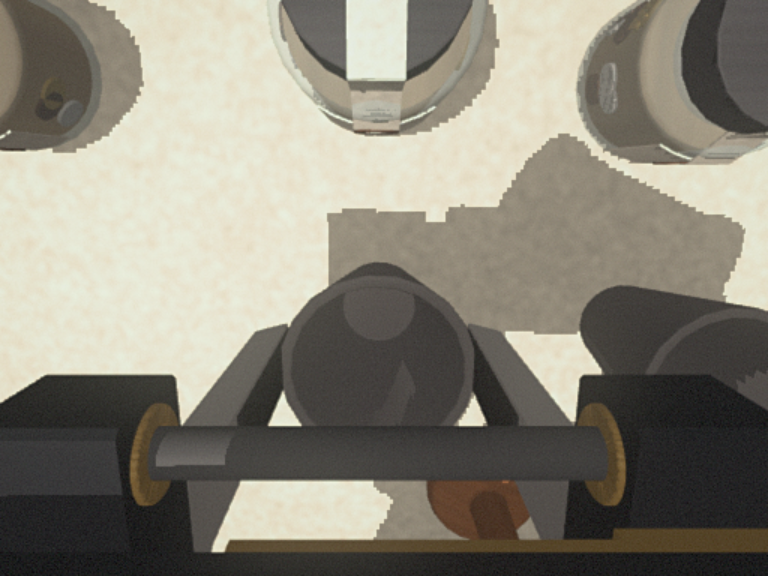

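{"fn": "drive_tool", "kwargs": {
  "commands": [
    [[0.04,0,0.003,0],[0.02,0,0,0],[0.01,0,0,0],[0,0,0,0],[0,0,0,0]]
  ],
  "grip": 0
}}

```text
time: 40.8
tool_pos: [0.4935, -0.1699, 0.0686]
ee_rot: [2.575, 1.567, -0.566]
wrist_force: [-3.2, -0.1, 9.9]
width: 0.0659
```

{"fn": "drive_tool", "kwargs": {
  "commands": [
    [[0,0,0,0],[0,0,0,0],[0,0,0,0],[0,0,0,0],[-0.04,0,0,0],[-0.1,0,0,0],[-0.14,0,0,0],[-0.14,0,0,0],[-0.14,0,0,0],[-0.1,0,0,0],[-0.1,0,0,0],[0,0,0,0],[0,0,0,0]]
  ],
  "grip": 1
}}

```text
time: 42.1
tool_pos: [0.4927, -0.1691, 0.2561]
ee_rot: [2.811, 1.57, -0.33]
wrist_force: [-1.3, -0.5, -1.0]
width: 0.0941
```

```bash
python3 p.py 0.449 0.3545 0.24;python3 - <<'E'
from c import *
s=snap('wrist','w19');rim(s,.09,(.4935,-.169),.012)
for j in (1,2):
    jars(s,J[j][:2],J[j][2],320)
jars(s,(.6084,.0045),.09,320)
E
```

```text
t 42.1 tcp [ 0.4927 -0.1691  0.2561] toolx [ 0.001 -0.    -1.   ] psi(tool y deg) -89.97 q1,q6 deg [-25.2  64.8] w 0.0941 F [-1.3 -0.5 -1. ]
shift frac [ 0.0637 -2.0946  0.1737] dist 0.526
rim c [ 490.9 -170.3] dia [67.1 67.6] n 1029 enc [array([ 491. , -170.1]), np.float64(33.9)] ztop 0.0891
c [ 0.6019 -0.3055] dia [59.5 60.7] strip n 570 |v| 0.0128 yaw centroid 5.0 axis -0.2 len/wid [27.5 19.1]
   rect 0.7 [28.1 19.2] px lo/hi 269.0 663.0
c [ 0.6169 -0.1695] dia [58.6 60.2] strip n 648 |v| 0.0127 yaw centroid -1.6 axis 0.1 len/wid [27.8 19.7]
   rect 0.1 [27.7 19.2] px lo/hi 282.0 670.2199999999998
c [0.6059 0.0018] dia [59.6 60.6] strip n 551 |v| 0.0129 yaw centroid -8.8 axis 0.4 len/wid [27.4 19. ]
   rect -1.3 [19.1 27.7] px lo/hi 251.0 670.0
```

View pics/w19.png

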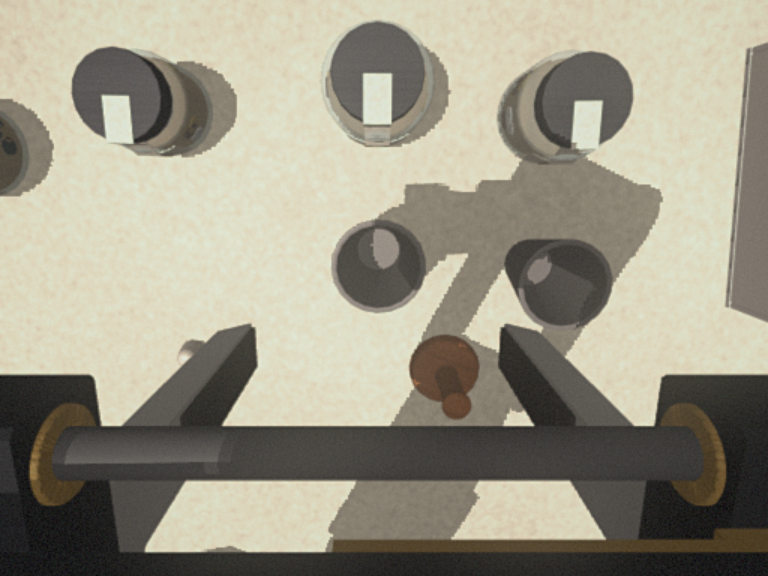

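{"fn": "drive_tool", "kwargs": {
  "commands": [
    [[0,-0.07,0,0],[0,-0.139,0.013,0],[0,-0.139,0.013,0],[0,-0.139,0.013,0],[0,-0.139,0.013,0],[0,-0.139,0.013,0],[0,-0.139,0.013,0],[0,-0.139,0.013,0],[0,-0.139,0.013,0],[0,-0.139,0.013,0],[0,-0.139,0.013,0],[0,-0.139,0.013,0],[0,-0.139,0.013,0],[0,-0.139,0.013,0],[0,-0.139,0.005,0],[0,-0.08,0,0],[0,0,0,0],[0,0,0,0],[0,0,0,0]]
  ]
}}

```text
time: 44.05
tool_pos: [0.4488, 0.3537, 0.2552]
ee_rot: [0.819, 1.569, -2.323]
wrist_force: [0.7, 0.5, -0.3]
width: 0.0942
```

```bash
python3 p.py 0.449 0.354 0.131;python3 - <<'E'
from c import *
s=snap('wrist','w20');rim(s,.152,(.449,.354))
s=snap('top');caps(s)
E
```

```text
t 44.05 tcp [0.4488 0.3537 0.2552] toolx [-0.001 -0.001 -1.   ] psi(tool y deg) -90.04 q1,q6 deg [ 32.6 122.6] w 0.0942 F [ 0.7  0.5 -0.3]
shift frac [ 0.4966 -0.002  -0.0015] dist 0.124
rim c [447.7 354.1] dia [67.2 67.4] n 1291 enc [array([447.6, 354.2]), np.float64(33.9)] ztop 0.1511
px [273.4  73.8] ax [26.5 26.7] c [ 0.8558 -0.0022  0.0987] ztop 0.0987 strip n 19 off [0.0042 0.0073] yaw -119.9
px [ 49.6 127.4] ax [77.5 85.1] c [0.7083 0.6198 0.1004] ztop 0.1004 strip n 15 off [-0.0094 -0.0873] yaw 83.8
px [184.  117.8] ax [  2.6 126.9] c [0.7311 0.2459 0.1033] ztop 0.1033 strip n 4 off [ 0.0018 -0.0116] yaw 98.6
px [450.8 181.3] ax [ 4. 88.] c [ 0.5493 -0.4801  0.1014] ztop 0.1014 strip n 3 off [0.0347 0.0027] yaw -175.5
px [335.2 156.4] ax [21.5 21.8] c [ 0.6197 -0.1682  0.1043] ztop 0.1043 strip n 82 off [-0.0109 -0.0022] yaw 11.5
px [271.7 161.8] ax [21.  21.4] c [0.6085 0.0045 0.0907] ztop 0.0907 strip n 75 off [-0.011  -0.0004] yaw 1.9
px [384.7 162.3] ax [21.9 22.1] c [ 0.6037 -0.3049  0.0966] ztop 0.0966 strip n 84 off [-0.0121 -0.003 ] yaw 14.1
px [212.5 173.4] ax [21.4 21.7] c [0.576  0.167  0.1005] ztop 0.1005 strip n 79 off [-0.0122  0.0018] yaw -8.6
px [335.6 203.3] ax [24.4 24.7] c [ 0.4924 -0.1693  0.0898] ztop 0.0898 strip n 31 off [0.0156 0.0081] yaw -152.7
px [385.3 208. ] ax [24.6 25.3] c [ 0.4787 -0.3044  0.0903] ztop 0.0903 strip n 41 off [ 0.009  -0.0094] yaw 133.8
px [267.6 374.6] ax [14.  31.7] c [0.0424 0.0207 0.0949] ztop 0.0949 strip n 16 off [0.0117 0.0072] yaw -148.2
```

{"fn": "drive_tool", "kwargs": {
  "commands": [
    [[0.1,-0.002,0,0],[0.14,0,0,0],[0.14,0,0,0],[0.08,0,0,0],[0.036,0,0,0],[0,0,0,0],[0,0,0,0]]
  ]
}}

```text
time: 44.85
tool_pos: [0.4497, 0.3555, 0.1336]
ee_rot: [-2.567, 1.568, 0.574]
wrist_force: [0.4, -0.6, 0.4]
width: 0.094
```

{"fn": "drive_tool", "kwargs": {
  "commands": [
    [[0,0,0,0],[0,0,0,0],[0,0,0,0],[0,0,0,0],[0,0,0,0],[0,0,0,0]]
  ],
  "grip": 0
}}

```text
time: 45.45
tool_pos: [0.4491, 0.3555, 0.1327]
ee_rot: [-2.716, 1.57, 0.426]
wrist_force: [-0.7, -1.1, 2.5]
width: 0.0661
```

{"fn": "drive_tool", "kwargs": {
  "commands": [
    [[-0.02,0,0,0],[-0.03,0,0,0],[-0.05,0,0,0],[-0.08,0,0,0],[-0.08,0,0,0],[-0.08,0,0,0],[-0.08,0,0,0],[-0.08,0,0,0],[-0.06,0,0,0],[0,0,0,0],[0,0,0,0]]
  ],
  "grip": 0
}}

```text
time: 46.55
tool_pos: [0.4489, 0.3555, 0.2725]
ee_rot: [-2.468, 1.57, 0.674]
wrist_force: [0.4, -0.1, -0.9]
width: 0.0663
```

```bash
python3 p.py 0.4875 0.0035 0.28;python3 - <<'E'
from c import *
s=snap('scene','s21')
E
```

```text
t 46.55 tcp [0.4489 0.3555 0.2725] toolx [ 0.001  0.001 -1.   ] psi(tool y deg) -89.97 q1,q6 deg [ 32.7 122.7] w 0.0663 F [ 0.4 -0.1 -0.9]
shift frac [-0.031   1.4079 -0.1537] dist 0.354
```

View pics/s21.png

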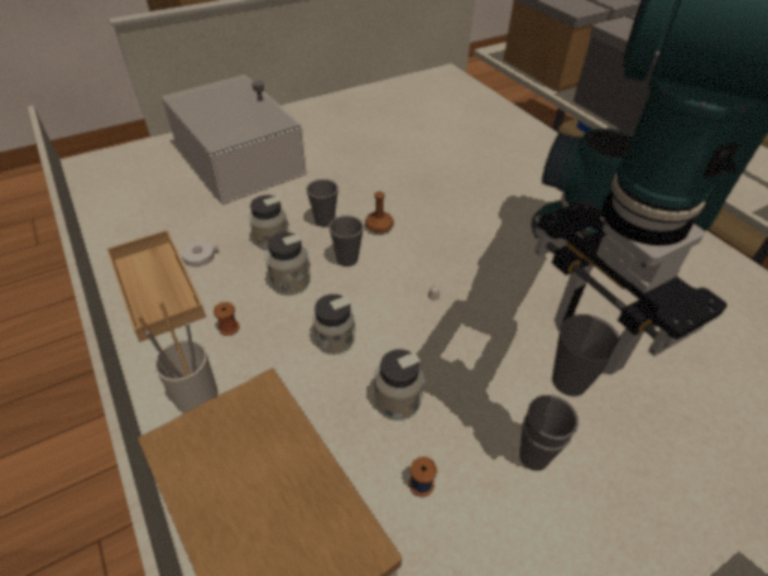

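{"fn": "drive_tool", "kwargs": {
  "commands": [
    [[0,0.07,0,0],[0,0.139,-0.017,0],[0,0.139,-0.017,0],[0,0.139,-0.017,0],[0,0.139,-0.017,0],[0,0.139,-0.017,0],[0,0.139,-0.017,0],[0,0.139,-0.017,0],[0,0.139,-0.017,0],[0,0.139,-0.017,0],[0,0.087,0,0],[0,0,0,0],[0,0,0,0]]
  ],
  "grip": 0
}}

```text
time: 47.9
tool_pos: [0.4864, 0.0028, 0.2712]
ee_rot: [-0.391, 1.569, 2.75]
wrist_force: [0.7, -0.2, 0.7]
width: 0.0661
```

{"fn": "drive_tool", "kwargs": {
  "commands": [
    [[0.06,0,0,0],[0.12,0,0,0],[0.12,0,0,0],[0.12,0,0,0],[0.12,0,0,0],[0.12,0,0,0],[0.06,0,0,0],[0.02,0,0,0],[0,0,0,0],[0,0,0,0],[0,0,0,0]]
  ],
  "grip": 0
}}

```text
time: 49.0
tool_pos: [0.4883, 0.0035, 0.0885]
ee_rot: [3.076, 1.568, -0.065]
wrist_force: [-0.9, 0.0, -1.5]
width: 0.066
```

```bash
python3 p.py 0.4875 0.0035 0.0705;python3 - <<'E'
from c import *
s=snap('wrist','w22')
s=snap('top');jars(s,(.6085,.0045),.09);jars(s,J[4][:2],J[4][2])
E
```

```text
t 49.0 tcp [0.4883 0.0035 0.0885] toolx [ 0.003 -0.    -1.   ] psi(tool y deg) -89.95 q1,q6 deg [-6.3 83.7] w 0.066 F [-0.9  0.  -1.5]
shift frac [ 0.0721 -0.      0.0034] dist 0.018
c [0.6087 0.0046] dia [57.8 59.6] strip n 65 |v| 0.0135 yaw centroid 0.6 axis -0.3 len/wid [27.1 18.5]
   rect -0.5 [19.3 25.1] px lo/hi 125.0 392.74
c [0.576  0.1671] dia [58.2 59.8] strip n 67 |v| 0.0137 yaw centroid -4.5 axis -2.0 len/wid [26.7 18.5]
   rect 0.2 [24.9 16.4] px lo/hi 131.0 390.52
```

View pics/w22.png

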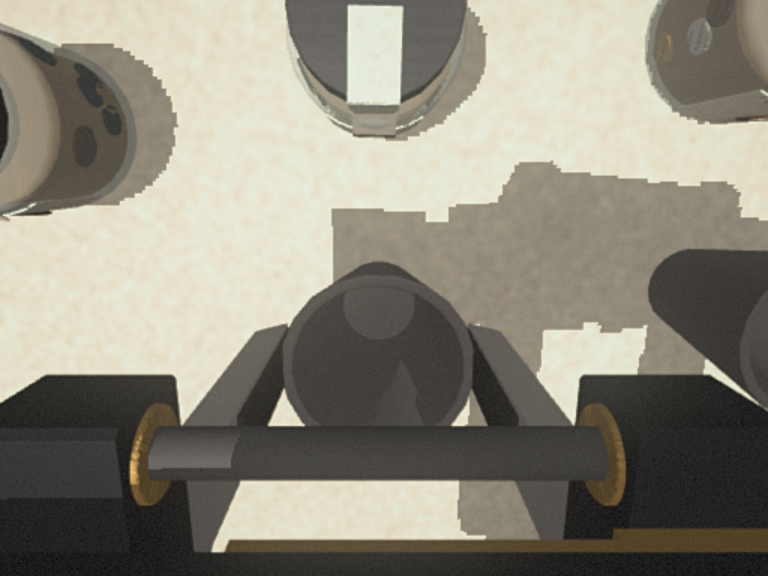

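{"fn": "drive_tool", "kwargs": {
  "commands": [
    [[0.04,0,0.003,0],[0.02,0,0,0],[0.012,0,0,0],[0,0,0,0],[0,0,0,0]]
  ],
  "grip": 0
}}

```text
time: 49.6
tool_pos: [0.4871, 0.003, 0.0705]
ee_rot: [2.685, 1.569, -0.456]
wrist_force: [-1.3, -0.5, 6.0]
width: 0.0656
```

{"fn": "drive_tool", "kwargs": {
  "commands": [
    [[0,0,0,0],[0,0,0,0],[0,0,0,0],[0,0,0,0],[-0.04,0,0,0],[-0.1,0,0,0],[-0.14,0,0,0],[-0.14,0,0,0],[-0.14,0,0,0],[-0.1,0,0,0],[0,0,0,0],[0,0,0,0],[0,0,0,0]]
  ],
  "grip": 1
}}

```text
time: 50.9
tool_pos: [0.4856, 0.0035, 0.2321]
ee_rot: [-0.131, 1.567, 3.011]
wrist_force: [-1.3, -1.1, -0.6]
width: 0.0942
```

```bash
python3 p.py 0.449 0.354 0.235;python3 - <<'E'
from c import *
s=snap('wrist','w23');rim(s,.09,(.4875,.0035),.012)
for xy,H in (((.6085,.0045),.09),(J[2][:2],.104),(J[4][:2],.1)):
    jars(s,xy,H,320)
E
```

```text
t 50.9 tcp [0.4856 0.0035 0.2321] toolx [-0.003  0.    -1.   ] psi(tool y deg) -89.97 q1,q6 deg [-6.3 83.7] w 0.0942 F [-1.3 -1.1 -0.6]
shift frac [-0.0106 -1.4021  0.1459] dist 0.352
rim c [484.3   2.2] dia [67.3 67.4] n 1194 enc [array([484.3,   2.2]), np.float64(34.0)] ztop 0.0891
c [0.6059 0.0039] dia [58.3 60. ] strip n 671 |v| 0.0126 yaw centroid -2.6 axis 0.4 len/wid [27.7 19.2]
   rect -1.7 [19.1 28.4] px lo/hi 280.0 668.0
c [ 0.6163 -0.1672] dia [59.2 61.2] strip n 770 |v| 0.0123 yaw centroid 7.4 axis -1.9 len/wid [28.7 18.9]
   rect -0.1 [19.  28.5] px lo/hi 248.0 650.0
c [0.5735 0.1647] dia [59.9 60.4] strip n 645 |v| 0.0128 yaw centroid -10.5 axis -1.3 len/wid [27.5 18.8]
   rect -2.4 [19.  27.7] px lo/hi 251.0 667.0
```

View pics/w23.png

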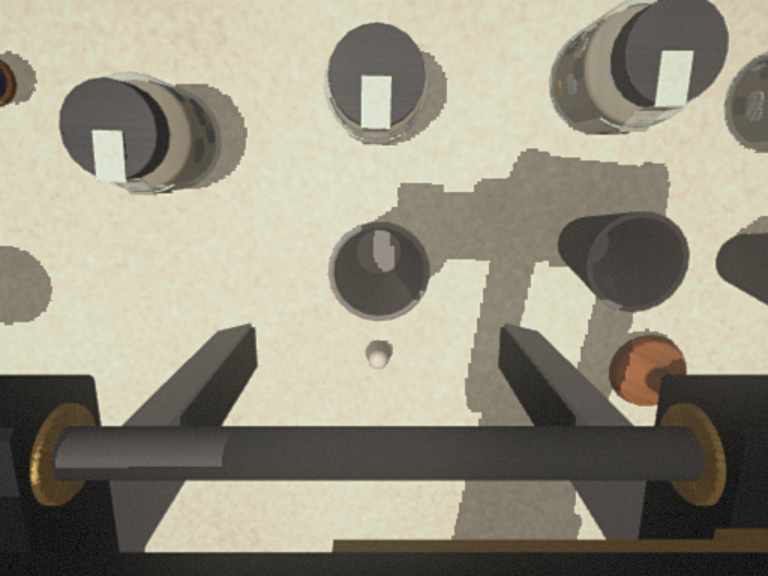

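{"fn": "drive_tool", "kwargs": {
  "commands": [
    [[0,-0.07,0,0],[0,-0.139,0.016,0],[0,-0.139,0.016,0],[0,-0.139,0.016,0],[0,-0.139,0.016,0],[0,-0.139,0.016,0],[0,-0.139,0.016,0],[0,-0.139,0.016,0],[0,-0.139,0.016,0],[0,-0.139,0.016,0],[0,-0.081,0,0],[0,0,0,0],[0,0,0,0],[0,0,0,0]]
  ]
}}

```text
time: 52.35
tool_pos: [0.4503, 0.3528, 0.2332]
ee_rot: [0.812, 1.569, -2.331]
wrist_force: [0.4, 0.2, 0.3]
width: 0.0938
```

```bash
python3 p.py 0.449 0.3545 0.1005;python3 - <<'E'
from c import *
s=snap('wrist','w24');rim(s,.121,(.449,.354))
E
```

```text
t 52.35 tcp [0.4503 0.3528 0.2332] toolx [-0.001 -0.001 -1.   ] psi(tool y deg) -90.04 q1,q6 deg [ 32.4 122.4] w 0.0938 F [0.4 0.2 0.3]
shift frac [ 0.5309 -0.0075  0.0046] dist 0.133
rim c [447.7 354. ] dia [67.2 67.6] n 1229 enc [array([447.8, 354.1]), np.float64(34.0)] ztop 0.1201
```

{"fn": "drive_tool", "kwargs": {
  "commands": [
    [[0.1,-0.005,0.005,0],[0.14,0,0,0],[0.14,0,0,0],[0.1,0,0,0],[0.05,0,0,0],[0,0,0,0],[0,0,0,0]]
  ]
}}

```text
time: 53.1
tool_pos: [0.4499, 0.3552, 0.1029]
ee_rot: [-2.57, 1.569, 0.571]
wrist_force: [0.9, -0.0, -0.4]
width: 0.094
```

{"fn": "drive_tool", "kwargs": {
  "commands": [
    [[0,0,0,0],[0,0,0,0],[0,0,0,0],[0,0,0,0],[0,0,0,0],[0,0,0,0]]
  ],
  "grip": 0
}}

```text
time: 53.7
tool_pos: [0.4495, 0.3553, 0.1023]
ee_rot: [-2.708, 1.569, 0.434]
wrist_force: [0.1, -0.9, 3.7]
width: 0.0661
```

{"fn": "drive_tool", "kwargs": {
  "commands": [
    [[-0.02,0,0,0],[-0.03,0,0,0],[-0.05,0,0,0],[-0.08,0,0,0],[-0.08,0,0,0],[-0.08,0,0,0],[-0.08,0,0,0],[-0.06,0,0,0],[0,0,0,0],[0,0,0,0]]
  ],
  "grip": 0
}}

```text
time: 54.7
tool_pos: [0.449, 0.3551, 0.2215]
ee_rot: [-2.246, 1.571, 0.896]
wrist_force: [-0.2, -1.2, -1.6]
width: 0.0661
```

```bash
python3 p.py 0.452 0.1665 0.22;python3 - <<'E'
from c import *
s=snap('scene','s25')
s=snap('top');jars(s,J[4][:2],J[4][2]);jars(s,(.6085,.0045),.09);jars(s,J[2][:2],J[2][2]);jars(s,J[1][:2],J[1][2])
E
```

```text
t 54.7 tcp [0.449  0.3551 0.2215] toolx [ 0.  0. -1.] psi(tool y deg) -89.97 q1,q6 deg [ 32.7 122.6] w 0.0661 F [-0.2 -1.2 -1.6]
shift frac [ 0.0059  0.7546 -0.0114] dist 0.189
c [0.576  0.1671] dia [58.1 60. ] strip n 67 |v| 0.0138 yaw centroid -4.4 axis 0.5 len/wid [27.2 18.6]
   rect 0.2 [24.9 16.4] px lo/hi 135.0 398.52
c [0.6084 0.0047] dia [57.6 60.6] strip n 66 |v| 0.0132 yaw centroid 1.4 axis -2.4 len/wid [26.9 18.7]
   rect -0.5 [19.4 25.1] px lo/hi 130.0 399.5199999999999
c [ 0.6197 -0.1686] dia [58.2 59.5] strip n 69 |v| 0.0135 yaw centroid 2.4 axis 6.1 len/wid [26. 20.]
   rect -1.3 [19.  24.9] px lo/hi 120.1 397.58
c [ 0.6039 -0.3053] dia [58.5 60.3] strip n 69 |v| 0.0134 yaw centroid 6.8 axis 3.7 len/wid [26.8 19.6]
   rect -0.5 [19.3 27.6] px lo/hi 115.0 395.0
```

View pics/s25.png

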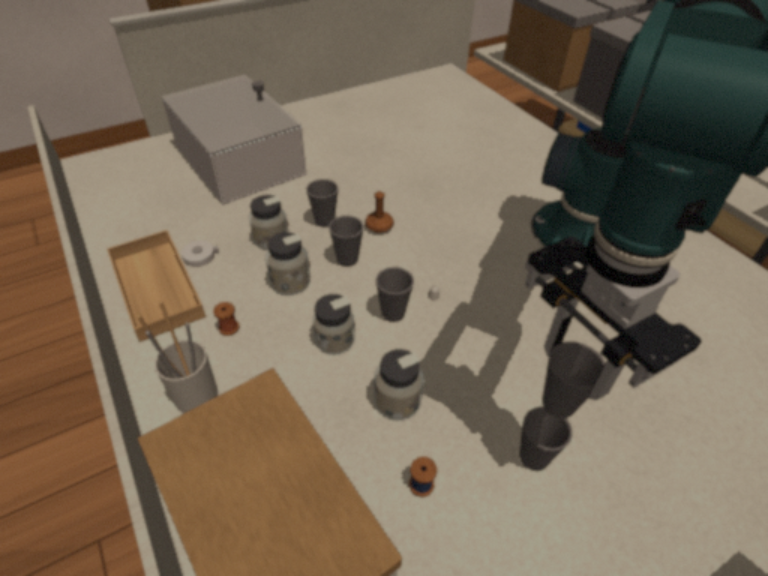

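{"fn": "drive_tool", "kwargs": {
  "commands": [
    [[0,0.065,0,0],[0,0.125,-0.003,0],[0,0.125,-0.003,0],[0,0.125,-0.003,0],[0,0.125,-0.002,0],[0,0.125,0,0],[0,0.064,0,0],[0,0,0,0],[0,0,0,0],[0.06,0,0,0],[0.12,0,0,0],[0.12,0,0,0],[0.12,0,0,0],[0.07,0,0,0],[0.04,0,0,0],[0,0,0,0],[0,0,0,0],[0,0,0,0]]
  ],
  "grip": 0
}}

```text
time: 56.6
tool_pos: [0.4529, 0.1671, 0.0904]
ee_rot: [-2.882, 1.568, 0.261]
wrist_force: [-0.3, 0.1, -1.0]
width: 0.0658
```

```bash
python3 p.py 0.452 0.1665 0.071;python3 - <<'E'
from c import *
s=snap('wrist','w26')
E
```

```text
t 56.6 tcp [0.4529 0.1671 0.0904] toolx [ 0.003  0.001 -1.   ] psi(tool y deg) -89.95 q1,q6 deg [ 13.5 103.5] w 0.0658 F [-0.3  0.1 -1. ]
shift frac [0.0775 0.0024 0.004 ] dist 0.019
```

View pics/w26.png

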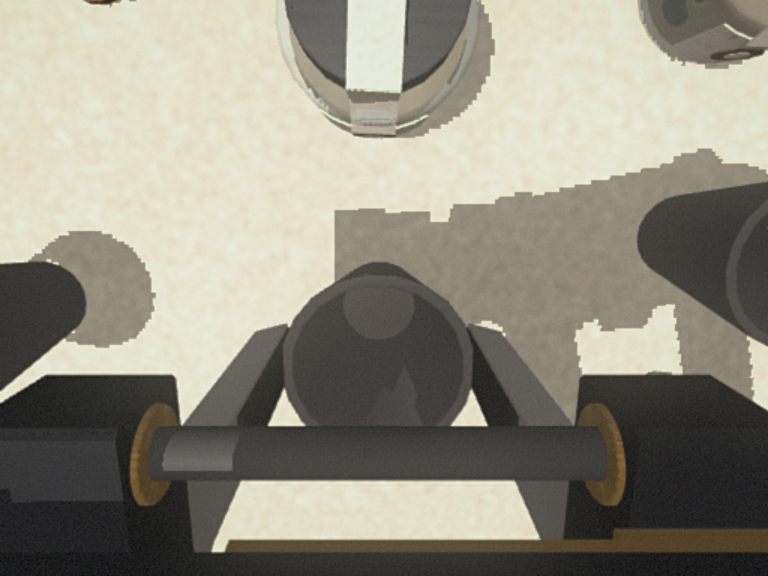

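{"fn": "drive_tool", "kwargs": {
  "commands": [
    [[0.04,0,0.004,0],[0.025,0,0,0],[0.012,0,0,0],[0,0,0,0],[0,0,0,0]]
  ],
  "grip": 0
}}

```text
time: 57.15
tool_pos: [0.4514, 0.1661, 0.0711]
ee_rot: [2.59, 1.569, -0.552]
wrist_force: [-1.0, -0.6, 6.2]
width: 0.066
```

{"fn": "drive_tool", "kwargs": {
  "commands": [
    [[0,0,0,0],[0,0,0,0],[0,0,0,0],[0,0,0,0],[-0.04,0,0,0],[-0.1,0,0,0],[-0.14,0,0,0],[-0.14,0,0,0],[-0.14,0,0,0],[-0.14,0,0,0],[-0.14,0,0,0],[0,0,0,0],[0,0,0,0],[0,0,0,0]]
  ],
  "grip": 1
}}

```text
time: 58.55
tool_pos: [0.4503, 0.1665, 0.2784]
ee_rot: [0.204, 1.568, -2.938]
wrist_force: [0.1, -0.3, -0.8]
width: 0.0938
```

```bash
python3 p.py 0.35 0.25 0.28;python3 - <<'E'
from c import *
s=snap('wrist','w27');rim(s,.09,(.452,.1665),.012);jars(s,J[4][:2],.1,320);jars(s,(.608,.004),.09,320)
E
```

```text
t 58.55 tcp [0.4503 0.1665 0.2784] toolx [-0.002 -0.    -1.   ] psi(tool y deg) -89.98 q1,q6 deg [ 13.5 103.5] w 0.0938 F [ 0.1 -0.3 -0.8]
shift frac [-0.0055 -0.3342  0.4012] dist 0.131
rim c [448.7 165.3] dia [67.2 67.3] n 909 enc [array([448.8, 165.4]), np.float64(34.0)] ztop 0.0891
c [0.5736 0.1668] dia [58.3 60.4] strip n 534 |v| 0.0127 yaw centroid -3.9 axis -0.4 len/wid [27.7 19.1]
   rect -0.4 [18.6 28.1] px lo/hi 270.0 647.0
c [0.6039 0.0059] dia [56.5 61.3] strip n 562 |v| 0.0118 yaw centroid 5.9 axis -2.0 len/wid [29.4 19. ]
   rect -0.9 [19. 29.] px lo/hi 247.0 634.0
```

View pics/w27.png

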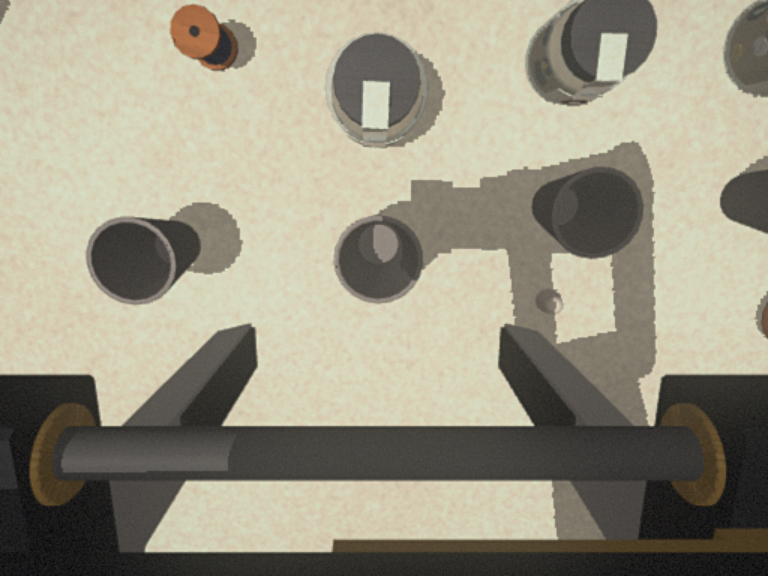

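{"fn": "drive_tool", "kwargs": {
  "commands": [
    [[0,-0.08,0.1,0],[0,-0.09,0.1,0],[0,-0.09,0.1,0],[0,-0.09,0.1,0],[0,-0.06,0.06,0],[0,0,0,0],[0,0,0,0],[0,0,0,0],[0,0,0,0]]
  ]
}}

```text
time: 59.5
tool_pos: [0.3365, 0.2684, 0.2793]
ee_rot: [0.827, 1.57, -2.315]
wrist_force: [0.2, 0.2, -0.0]
width: 0.0943
```

```bash
python3 - <<'E'
from c import *
s=snap('top','t28')
for a in ((.478,-.305),(.493,-.169),(.486,.003),(.451,.166),(.449,.354)): rim(s,.09,a,.012)
for xy,H in ((J[1][:2],.096),(J[2][:2],.104),((.608,.004),.09),(J[4][:2],.1)): jars(s,xy,H)
s=snap('scene','s28')
E
```

```text
rim c [ 478.6 -303.9] dia [67.1 68.2] n 181 enc [array([ 478.9, -303.8]), np.float64(35.0)] ztop 0.0919
rim c [ 492.5 -169.4] dia [66.4 67.1] n 155 enc [array([ 492.6, -169.2]), np.float64(34.0)] ztop 0.0918
rim c [486.    2.8] dia [66.6 67.2] n 159 enc [array([486. ,   3.2]), np.float64(34.1)] ztop 0.0919
rim c [451.2 166.1] dia [66.4 67.1] n 158 enc [array([451.1, 166. ]), np.float64(34.0)] ztop 0.0915
rim c [449.8 354. ] dia [67.3 68.7] n 178 enc [array([449.6, 354.1]), np.float64(34.5)] ztop 0.092
c [ 0.6037 -0.305 ] dia [58.5 60.8] strip n 69 |v| 0.0134 yaw centroid 8.4 axis 2.6 len/wid [27.5 19.1]
   rect -1.9 [19.1 27.9] px lo/hi 115.0 391.36
c [ 0.6198 -0.1685] dia [57.7 59.8] strip n 65 |v| 0.0139 yaw centroid 1.2 axis 1.1 len/wid [27.  18.5]
   rect -1.3 [19.  24.9] px lo/hi 119.30000000000001 393.0
c [0.6083 0.0046] dia [57.7 60.6] strip n 65 |v| 0.0132 yaw centroid 0.6 axis -4.6 len/wid [27.  18.6]
   rect -0.6 [19.3 25.1] px lo/hi 128.0 397.76
c [0.576  0.1671] dia [58.1 60. ] strip n 66 |v| 0.0139 yaw centroid -4.7 axis -1.2 len/wid [26.3 18.7]
   rect 0.2 [24.9 16.4] px lo/hi 133.0 394.5
```

View pics/t28.png

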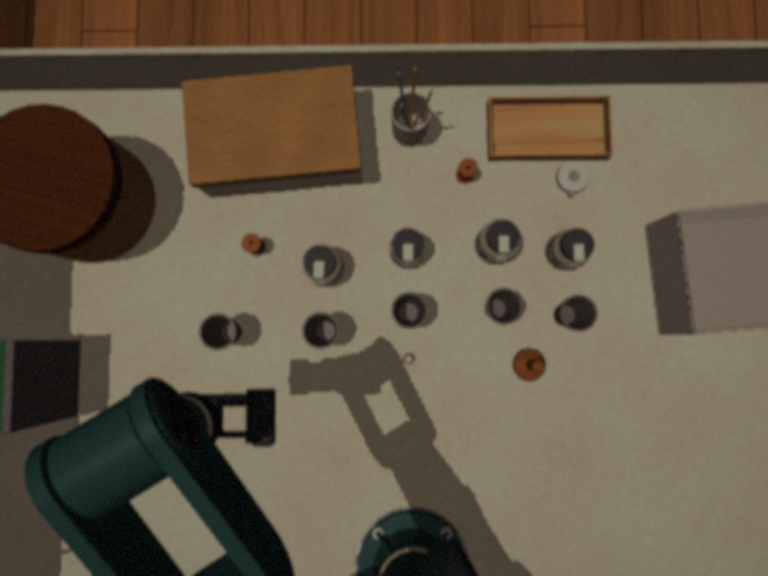

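View pics/s28.png

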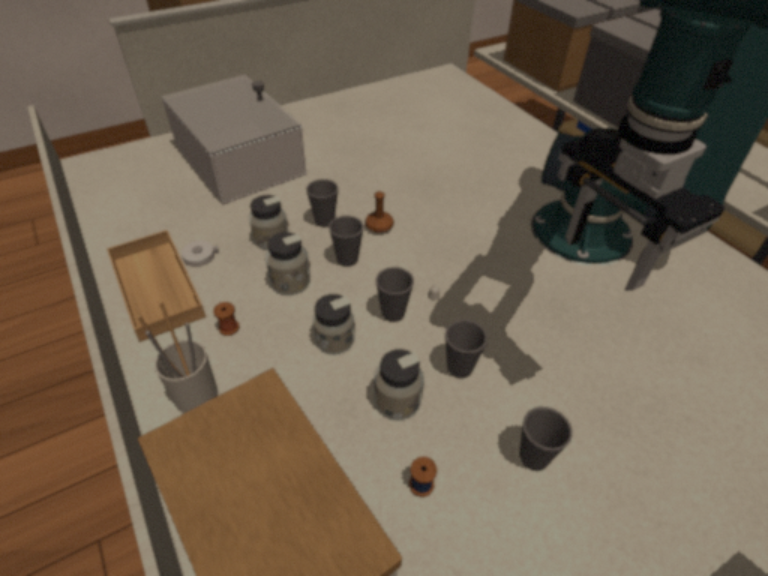

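```bash
python3 -c "
from bench import robot
print(robot.close_job())"
```

```text
the job is handed in; nothing more can be done
None
```

The job is handed in at about 60 s of the 210 s allowed. All four jars were present and now face front, and each has a cup upright in front of its label.

- **Jars:** I turned each one by its cap. Wrist-camera checks along the strip put every label within about 2° of square to the front.
- **Knocked jar:** While I carried the first cup, jar3 was knocked about 3 to 4 cm aside. It still faced front, so I placed its cup at its new position.
- **Cups:** cup5, cup4, cup3 and cup2 came straight off the stack one at a time and stand in front of jar1, jar2, jar3 and jar4. Each stands about 51–53 mm clear of the glass, measured at the rim. Sideways each is within about 2 mm of its jar's centre line.
- **Left in place:** cup1 still stands where the stack was, and I saw no change in the thimble, spools or darning mushroom in the last pictures.

Two checks disagreed slightly:
- **Camera offset:** the top and wrist cameras differ by 1–3 mm in absolute position. I compared cup and jar within one camera, so the gaps are not affected.
- **Top-camera yaw:** one reading, the strip's centroid, gave up to about 8° for jar1. Its outline fit from the same camera (−1.9°) and the closer wrist views (about 0–1.5°) do not support that, so I trusted those.

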